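# Check the balance with a weight handled by tongs

## Robot

A 6-joint arm with a two-finger parallel gripper is mounted at the origin on the work surface. World frame = base frame: x ahead of the robot, y to its left, z up, the work surface at z = 0. Lengths are in m, angles in rad, forces in N, time in s.
With the tool pointing down it reaches from about 0.25 to 0.85 m from the base axis. Payload 12.5 kg.
Tool frame: the origin (TCP) lies at the very end of the fingers, on their centre line; the grasp point (between the pads) lies 19 mm behind it; z points along the fingers, y is the direction in which the jaws open and shut (so a half turn about z gives the same grasp; the last joint's range is limited). The gripper opens to 93 mm and grips with 3 to 60 N. Pads are 15 mm wide; open, the fingers measure 128 mm over their backs; the gripper's body (75 mm by 188 mm) begins 65 mm behind the grasp point.
Start: joints at [1.071, 0.351, 1.652, -0, 1.139, -0.085], TCP at [0.222, 0.503, 0.192] pointing down, gripper open.
Joint ranges: [-2.75, 2.75], [-0.79, 2.1], [0.01, 2.65], [-1.57, 4.71], [0.07, 3.14], [-2.87, 2.87]. Speed limits (rad/s): [2.22, 2.22, 2.79, 3.14, 3.14, 3.14].

## Interface

Orientations are given as a 3x3 rotation matrix whose columns are the frame's x, y, z axes.
In Python, from station import bot gives the robot as it stands.
- The arm moves only by the tool servo_tool, never from a script. Its argument "increments" is a list of rows, each an object with "rot": the turn, a rotation vector about the tool's x, y, z in degrees, a list of three; "slide": the shift along the tool's x, y, z in m, a list of three; "jaw": the finger opening in m, from 0 to 0.093. In form: [{"rot": [ax, ay, az], "slide": [tx, ty, tz], "jaw": jaw}, ...]. A call has 1 to 20 rows; each row is the pose to reach, as a shift and turn from the pose commanded when the call began, along the tool's axes at that moment; what a row does not reach only later rows make up. A row lasts 1/12 s, in which the tool goes at most 41.7 mm and 7.16 degrees, less where a joint would pass 70% of its speed; a pose out of reach is approached as far as the arm can. A call with a gripper value outside its range is refused whole. The fingers move at their own pace and stop on an object; "newtons" is the grip in N (left out, the last holds). Time passes only in rows, so rows that repeat a pose let the fingers close. It gives the time, the measured TCP pose, the force and the opening at its end, in the units of the state.
- bot.sense(): the state, without advancing time (a new reading comes with each control period).
- bot.capture(name): name is "side" or "top"; returns the picture (384x512x3 uint8, red, green, blue); there is no depth.
- bot.camera_params(name): a dict with "fx", "fy", "cx", "cy" (pixels), "k1" (the pictures are not rectified: a ray, as slopes to the right and down, at radius r is drawn at 1 + k1 r^2 times it, then the intrinsics apply), "R" (3x3) and "t" (3): a world point X has camera coordinates R X + t. Camera axes: x right, y down, z forward; pixel columns grow to the right and rows downward; lengths in m; the calibration is good to about 2 mm. A picture is of the moment at which its call begins. camera_params takes no time and is no camera call.
- bot.sign_off(): hands the job in, once; it reports no verdict.
The state is a dict: "clock": time; "joints": joint angles; "joint_vel": joint speeds; "effort": joint torques, N m; "position": TCP position; "tcp_rot": TCP orientation; "wrist_force": force on the tool from outside, world axes, zero at the start; "ft_torque": the same for the moment, N m; "finger_gap": finger opening in m.
Only numpy, scipy, OpenCV 4.12 (cv2) and the standard library are available. Lean on these libraries where they do the work, as an engineer would, in place of code of your own. Each camera call takes 0.05 s, during which the arm holds its last target.

## Task

Take the sprung tongs off their hanger and use them, never the gripper's own fingers, to lift the middle-sized of the three steel weights out of the tray. Set it down gently, upright and wholly on the balance's round pan, without dropping it. Then hang the tongs back on the hanger's prong and let go, leaving the other two weights, the bottle and the beaker standing where they are.

Things in the scene. Friction and masses are not known exactly. Their poses are not given: they have to be found in the camera images.
- tongs_grip (a point): Sprung steel tongs, a narrow upside-down U, 139 mm tall, 19 mm wide, 0.09 kg, hung by the bow on the prong, tips down. Point midway between the arms at the black grip plates (26 mm tall, 51 mm over both, open), 95 mm above the tips, 44 mm below the bow's top. y runs arm to arm, z up. Grip the plates across y from above. Held 2 to 4 mm narrower than at rest, they are carried with jaws open.
- tong_left (a joint): Closing angle of each tong arm about the bow (both move together): 0 open (sprung, at rest), about 0.14 with the jaws on the middle weight's neck (then 38 to 39 mm over the plates), about 0.2 with the empty jaws meeting. At the plates it takes about 3 N a side to start closing, 15 to 30 N to grip a weight well. Each 1 mm less width at the plates brings the jaws about 3 mm nearer.
- tongs_tip (a point): Point midway between the tongs' two jaws, 90.5 mm below point tongs_grip along the tongs, axes as there. The jaws are shallow vertical V grooves, 9 mm tall (4.5 mm above and below this point), about 20 mm wide along x; open, they stand 44 mm apart at their edges, 64 mm over their backs.
- tongs_bow (a point): Middle of the underside of the tongs' bow, 132 mm above the tips, the face that rests on the hanger's prong; axes as point tongs_grip. The bow is 31 mm long along y and 7 mm thick; the arms stand 25 mm apart here.
- prong (a point): Middle of the upper face of the hanger's flat steel prong, 152 mm above the bench, where the tongs' bow rests. The prong is 12 mm wide along y and 6 mm thick; along x it runs from 25 mm on the free end's side (-x of this frame) to the post, whose near face is 42 mm off on the +x side. The post is 12 mm wide and no higher than the prong. The base is 12 mm high.
- weight_middle_centre (a point): The weight to move: middle-sized knobbed steel cylinder, 76 mm tall, 0.2 kg, standing on the tray, 14 mm above the bench. The point is at its centre, 38 mm above its underside; z is its axis. Body 28 mm across up to 40 mm above the underside, neck 14 mm across from 40 to 62 mm, knob 24 mm across from 62 mm to the top, flat underneath.
- weight_small_centre (a point): Smallest weight, same shape, 60 mm tall, body 24 mm across, on the tray. The point is at its centre, 30 mm above its underside. Leave it standing.
- weight_large_centre (a point): Largest weight, same shape, 92 mm tall, body 38 mm across, on the tray. The point is at its centre, 46 mm above its underside. Leave it standing.
- tray: Fixed wooden tray, 90 mm (x) by 240 mm (y), floor 14 mm and rim 18 mm above the bench. The three weights stand in a row along its y axis, about 72 mm apart, in any order. Origin at the centre of its underside, on the bench.
- pan (a point): Centre of the upper face of the balance's fixed round steel pan, 140 mm across, 80 mm above the bench. The white balance body below is 240 mm (x) by 180 mm (y), 56 mm high; its low display side lies to -x and the pan's centre is 35 mm to +x of the body's centre.
- bottle: Loose capped glass bottle, 64 mm across, 150 mm tall; origin at the centre of its underside. Leave it standing.
- beaker: Loose glass beaker, 70 mm across, 90 mm tall; origin at the centre of its underside. Leave it standing.
Mind the look-alikes: they are no part of the job. Leave any purple look-alike of the part that bears weight_middle_centre alone.

How it is judged:
By the outcome, as a careful person would: the job done as asked, in the order asked, and still so for the second after the job is handed in, with the robot touching nothing.
It also fails if it takes over 67 s, if anything falls off the work surface, if the arm or the gripper's body presses on something with over 40 N, if the wrist force passes 120 N, or if a joint passes its speed limit or range.

## Working session

There is one attempt and no reset: what is moved stays moved. The work goes in short steps, Python scripts to look and compute and a tool call to move; the robot and the scene stay as the last step left them, time stands still between calls to the robot, and variables do not carry over. Pictures are saved under pics/ and viewed, and the job is handed in when it is done.

Besides the shell and the picture viewer there is one more tool, called after ">>>" by a JSON object that holds its "op" and its "data", one argument or row to a line. servo_tool: Moves the arm, as the interface text tells. Its arguments: {"type":"object","properties":{"increments":{"type":"array","items":{"type":"object","properties":{"rot":{"type":"array","items":{"type":"number"}},"slide":{"type":"array","items":{"type":"number"}},"jaw":{"type":"number"}}}},"newtons":{"type":"number"}},"required":["increments"]}

```bash
mkdir -p pics; ls; python3 - <<'E'
from station import bot
import cv2
print(bot.sense())
for n in("side","top"):
    im=bot.capture(n); cv2.imwrite(f"pics/{n}0.png",im[:,:,::-1]); print(n,bot.camera_params(n))
E
```

```text
pics
{'clock': 0.0, 'joints': array([ 1.07141113e+00,  3.51240714e-01,  1.65239716e+00, -9.85750534e-06,
        1.13911157e+00, -8.45791227e-02]), 'joint_vel': array([ 0.00035083, -0.00041821, -0.00144367,  0.00049832,  0.00088304,
       -0.00146573]), 'effort': array([ 1.36318613e-04, -4.97330654e+01, -2.85254109e+01,  6.98975078e-02,
        2.57105764e-02, -1.03500317e-04]), 'position': array([0.22144954, 0.50304836, 0.19180923]), 'tcp_rot': array([[-9.15196131e-01,  4.03008367e-01, -5.46111385e-04],
       [ 4.03008727e-01,  9.15195567e-01, -1.01980846e-03],
       [ 8.88073763e-05, -1.15341241e-03, -9.99999331e-01]]), 'wrist_force': array([-0.41732539,  0.24542466, -0.45087248]), 'ft_torque': array([ 0.01444816, -0.03743985, -0.05924208]), 'finger_gap': 0.0927448123462983}
side {'fx': 373.56999751760026, 'fy': 373.56999751760026, 'cx': 257.2765532315573, 'cy': 196.99372283630555, 'k1': -0.017359098576279566, 'R': array([[ 0.84210933, -0.53915721,  0.01270333],
       [-0.25818416, -0.42371424, -0.8682207 ],
       [ 0.47349003,  0.72785695, -0.49601557]]), 't': array([-0.47484381,  0.24036857,  0.63862775])}
top {'fx': 464.5177167679292, 'fy': 464.5177167679292, 'cx': 257.53324482249906, 'cy': 196.73922862374704, 'k1': -0.19248082890150456, 'R': array([[ 0.0128301 , -0.99984269,  0.01224664],
       [-0.98909667, -0.01448727, -0.14655341],
       [ 0.14670778, -0.01023282, -0.98912695]]), 't': array([0.00383124, 0.60692187, 1.18497835])}
```

View pics/side0.png

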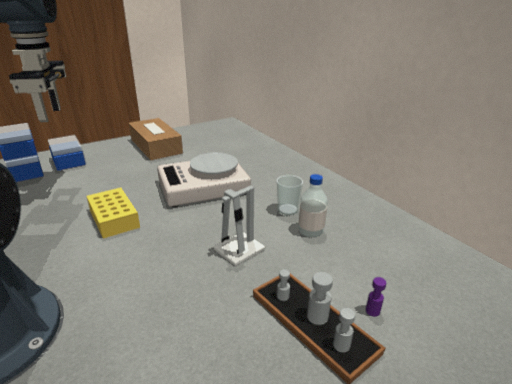

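View pics/top0.png

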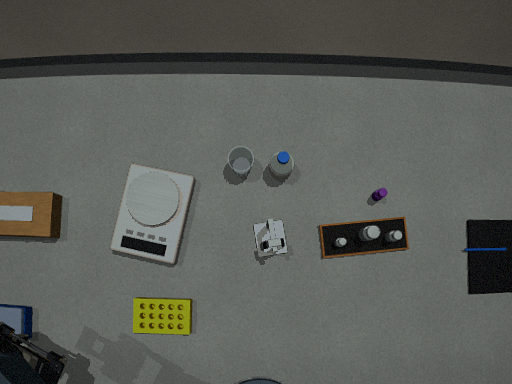

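The side view shows the tongs on the hanger at about (235,215), the tray with three weights (knobs at (284,274), (321,280), (347,315)), and a purple decoy at (376,297). The balance pan is at (213,165). I'll enlarge these.

```bash
cat > h.py <<'E'
import numpy as np,cv2
from station import bot
def crop(src,name,x0,y0,x1,y1,s):
    im=cv2.imread(src)[y0:y1,x0:x1]
    im=cv2.resize(im,None,fx=s,fy=s,interpolation=cv2.INTER_CUBIC)
    for i,x in enumerate(range(x0,x1,10)):
        cv2.putText(im,str(x),((x-x0)*s,8),0,.3,(0,0,255),1); cv2.line(im,((x-x0)*s,10),((x-x0)*s,16),(0,0,255),1)
    for y in range(y0,y1,10):
        cv2.putText(im,str(y),(0,(y-y0)*s+4),0,.3,(0,0,255),1); cv2.line(im,(20,(y-y0)*s),(26,(y-y0)*s),(0,0,255),1)
    cv2.imwrite(name,im)
def proj(n,X):
    p=bot.camera_params(n);c=p['R']@np.array(X,float)+p['t'];s=c[:2]/c[2];s=s*(1+p['k1']*(s@s))
    return np.array([p['fx']*s[0]+p['cx'],p['fy']*s[1]+p['cy']])
def ray(n,uv):
    p=bot.camera_params(n);d=np.array([(uv[0]-p['cx'])/p['fx'],(uv[1]-p['cy'])/p['fy']]);s=d.copy()
    for _ in range(20): s=d/(1+p['k1']*(s@s))
    return -p['R'].T@p['t'],p['R'].T@np.array([s[0],s[1],1])
def atz(n,uv,z):
    o,d=ray(n,uv);return o+d*(z-o[2])/d[2]
def tri(a,b):
    # a: side uv, b: top uv
    o1,d1=ray('side',a);o2,d2=ray('top',b);d1/=np.linalg.norm(d1);d2/=np.linalg.norm(d2)
    A=np.c_[d1,-d2];t=np.linalg.lstsq(A,o2-o1,rcond=None)[0]
    P,Q=o1+t[0]*d1,o2+t[1]*d2
    return (P+Q)/2,np.linalg.norm(P-Q)
E
python3 - <<'E'
from h import *
crop("pics/side0.png","pics/s_t.png",205,175,275,270,6)
crop("pics/top0.png","pics/t_t.png",240,205,300,265,9)
crop("pics/side0.png","pics/s_w.png",245,260,390,375,5)
crop("pics/top0.png","pics/t_w.png",310,180,420,265,7)
crop("pics/top0.png","pics/t_b.png",105,155,205,270,5)
E
```

```text
(no output)
```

View pics/s_t.png

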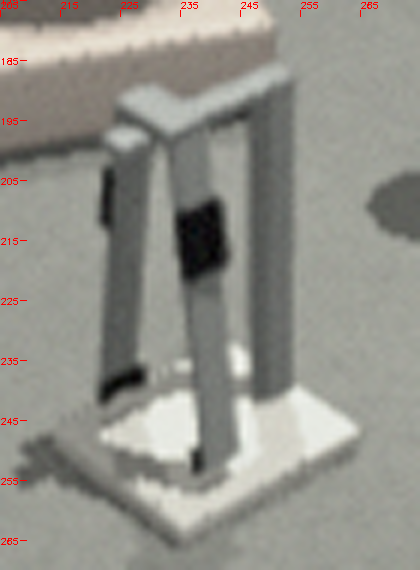

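View pics/t_t.png

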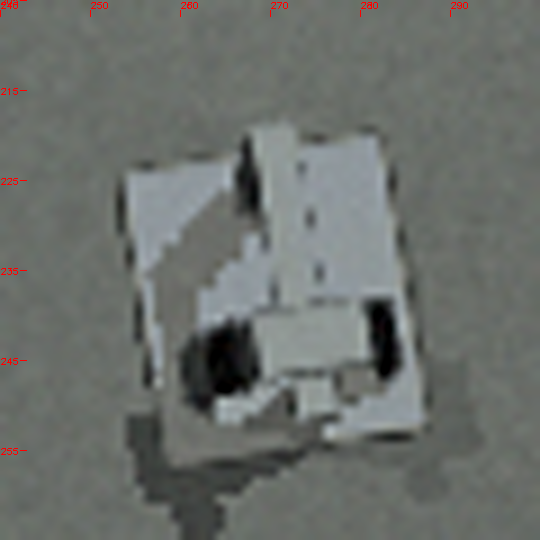

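View pics/s_w.png

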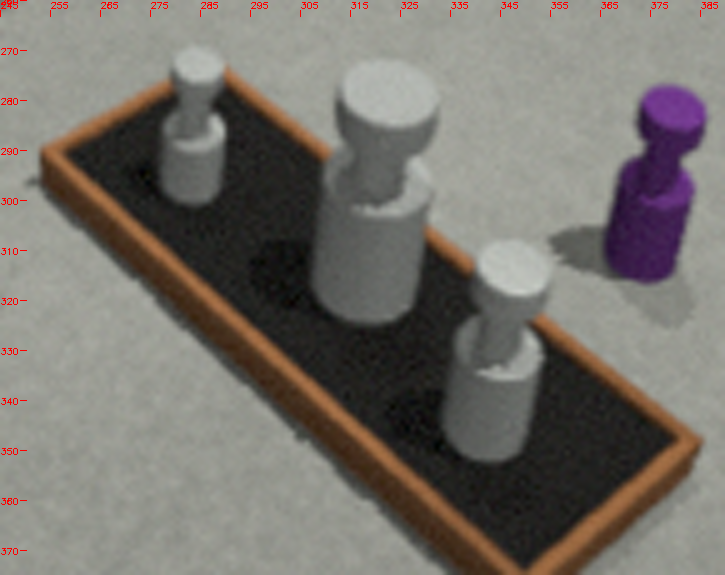

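View pics/t_w.png

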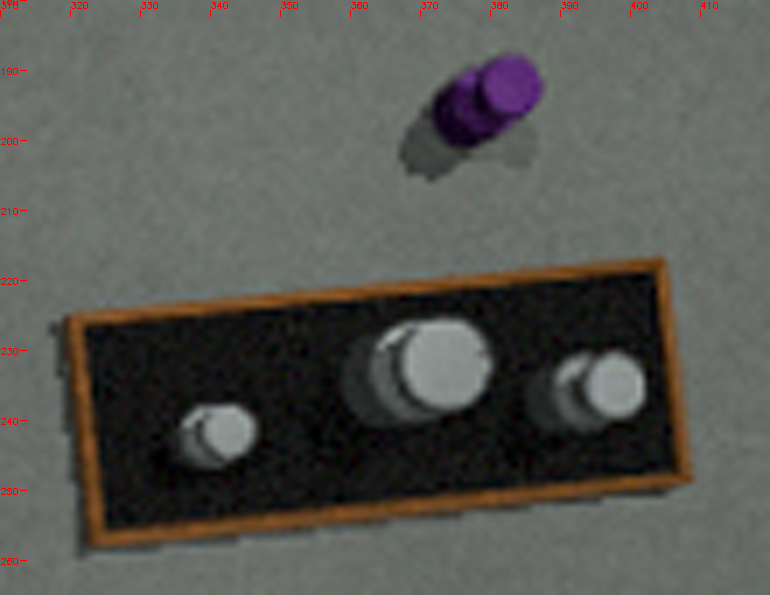

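View pics/t_b.png

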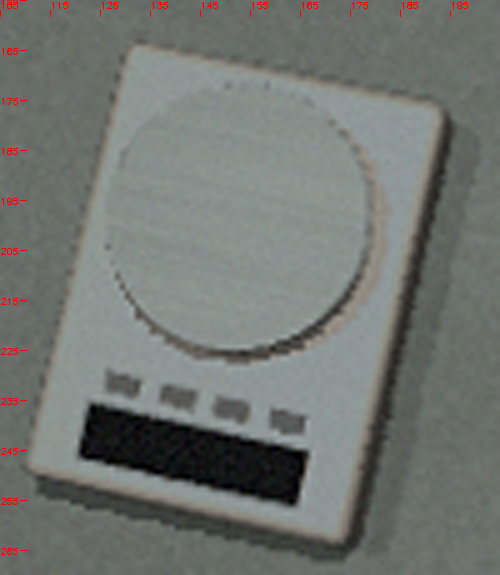

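```bash
python3 - <<'E'
from h import *
np.set_printoptions(precision=4,suppress=True)
f=lambda X,Y,x0,y0,s:((X+.5)/s-.5+x0,(Y+.5)/s-.5+y0)
T=lambda X,Y:f(X,Y,310,180,7); S=lambda X,Y:f(X,Y,245,260,5)
for n,t,s,z in(("mid",T(615,385),S(513,270),.09),("large",T(447,365),S(388,93),.106),("small",T(230,432),S(198,65),.074)):
    print(n,atz('top',t,z),atz('side',s,z),tri(s,t))
print("tray",[atz('top',T(*c),.018) for c in((67,313),(663,260),(690,480),(95,546))])
B=lambda X,Y:f(X,Y,240,205,9); Q=lambda X,Y:f(X,Y,205,175,6)
print("bow corners")
for c in((253,318),(360,300),(365,362),(262,378)):print(atz('top',B(*c),.159))
print("prong end/post end",atz('top',B(314,414),.152),atz('top',B(272,124),.152))
print("side bow top corners", [atz('side',Q(*c),.159) for c in((118,97),(150,85),(207,122),(172,140))])
P=lambda X,Y:f(X,Y,105,155,5)
print("pan l/r/t/b",[atz('top',P(*c),.08) for c in((105,215),(373,215),(240,82),(240,357))])
c=np.array([[atz('top',P(*c),.056)[:2] for c in((135,45),(443,103),(345,542),(28,470))]])[0];print(c,c.mean(0))
print("bottle/beaker",atz('top',(283,157),.15),atz('top',(241,155),.09))
E
```

```text
mid [ 0.5068 -0.3492  0.09  ] [ 0.5036 -0.3505  0.09  ] (array([ 0.5063, -0.3494,  0.0876]), np.float64(0.0017000705852794984))
large [ 0.5127 -0.2812  0.106 ] [ 0.5109 -0.2814  0.106 ] (array([ 0.5122, -0.281 ,  0.1052]), np.float64(0.001321791516633211))
small [ 0.4898 -0.2075  0.074 ] [ 0.4882 -0.2077  0.074 ] (array([ 0.4893, -0.2073,  0.0733]), np.float64(0.0012515950720255683))
tray [array([ 0.5381, -0.1552,  0.018 ]), array([ 0.5611, -0.3931,  0.018 ]), array([ 0.4746, -0.402 ,  0.018 ]), array([ 0.4487, -0.1659,  0.018 ])]
bow corners
[ 0.4868 -0.012   0.159 ]
[ 0.4919 -0.0402  0.159 ]
[ 0.4756 -0.0416  0.159 ]
[ 0.471  -0.0145  0.159 ]
prong end/post end [ 0.462  -0.0286  0.152 ] [ 0.539  -0.0168  0.152 ]
side bow top corners [array([ 0.4709, -0.015 ,  0.159 ]), array([ 0.4845, -0.0131,  0.159 ]), array([ 0.4882, -0.046 ,  0.159 ]), array([ 0.4721, -0.0505,  0.159 ])]
pan l/r/t/b [array([0.5943, 0.3558, 0.08  ]), array([0.5964, 0.2145, 0.08  ]), array([0.6655, 0.2875, 0.08  ]), array([0.5217, 0.2809, 0.08  ])]
[[0.6901 0.3514]
 [0.6603 0.1833]
 [0.4285 0.2274]
 [0.4617 0.3978]] [0.5601 0.29  ]
bottle/beaker [ 0.6908 -0.048   0.15  ] [0.7086 0.0568 0.09  ]
```

Candidates for the middle weight, with top-camera pixels:
- Left steel weight (342,241), triangulated top 73 mm: the small one.
- Centre steel weight (373,232), top 105 mm: the large one.
- Right steel weight (397,235), top 88 mm (90 expected): the middle one.
- Purple one (382,192): off the tray, a decoy.

The middle weight is therefore the right-end one, and the enlarged crops confirm it. Positions: bow (0.481,-0.028) at yaw 9°, weight (0.5055,-0.350), pan (0.594,0.284).

```bash
cat >> h.py <<'E'
from scipy.spatial.transform import Rotation as Ro
def go(p,yaw=None):
    s=bot.sense();R=s['tcp_rot']
    d=R.T@(np.array(p)-s['position'])
    out=[round(float(v),4) for v in d]
    if yaw is not None:
        a=np.radians(yaw);y=np.array([-np.sin(a),np.cos(a),0]);z=np.array([0,0,-1.]);
        Rt=np.c_[np.cross(y,z),y,z];rv=Ro.from_matrix(R.T@Rt).as_rotvec(degrees=True)
        out=(out,rv.round(2).tolist())
    print("go",p,yaw,out)
def st():
    s=bot.sense();print(round(s['clock'],2),s['position'].round(4),'yaw',round(np.degrees(np.arctan2(-s['tcp_rot'][0,1],s['tcp_rot'][1,1])),2),'F',s['wrist_force'].round(2),'gap',round(s['finger_gap'],4),'j',s['joints'].round(2))
E
python3 -c "
from h import *
go([.481,-.028,.24],9)"
```

```text
go [0.481, -0.028, 0.24] 9 ([-0.4515, -0.3815, -0.0478], [-0.06, -0.02, -32.77])
```

>>> {"op": "servo_tool", "data": {
  "increments": [
    {"rot":[-0.06,-0.02,-32.8],"slide":[-0.4515,-0.3815,-0.048],"jaw":0.093},
    {"rot":[-0.06,-0.02,-32.8],"slide":[-0.4515,-0.3815,-0.048],"jaw":0.093},
    {"rot":[-0.06,-0.02,-32.8],"slide":[-0.4515,-0.3815,-0.048],"jaw":0.093},
    {"rot":[-0.06,-0.02,-32.8],"slide":[-0.4515,-0.3815,-0.048],"jaw":0.093},
    {"rot":[-0.06,-0.02,-32.8],"slide":[-0.4515,-0.3815,-0.048],"jaw":0.093},
    {"rot":[-0.06,-0.02,-32.8],"slide":[-0.4515,-0.3815,-0.048],"jaw":0.093},
    {"rot":[-0.06,-0.02,-32.8],"slide":[-0.4515,-0.3815,-0.048],"jaw":0.093},
    {"rot":[-0.06,-0.02,-32.8],"slide":[-0.4515,-0.3815,-0.048],"jaw":0.093},
    {"rot":[-0.06,-0.02,-32.8],"slide":[-0.4515,-0.3815,-0.048],"jaw":0.093},
    {"rot":[-0.06,-0.02,-32.8],"slide":[-0.4515,-0.3815,-0.048],"jaw":0.093},
    {"rot":[-0.06,-0.02,-32.8],"slide":[-0.4515,-0.3815,-0.048],"jaw":0.093},
    {"rot":[-0.06,-0.02,-32.8],"slide":[-0.4515,-0.3815,-0.048],"jaw":0.093},
    {"rot":[-0.06,-0.02,-32.8],"slide":[-0.4515,-0.3815,-0.048],"jaw":0.093},
    {"rot":[-0.06,-0.02,-32.8],"slide":[-0.4515,-0.3815,-0.048],"jaw":0.093},
    {"rot":[-0.06,-0.02,-32.8],"slide":[-0.4515,-0.3815,-0.048],"jaw":0.093},
    {"rot":[-0.06,-0.02,-32.8],"slide":[-0.4515,-0.3815,-0.048],"jaw":0.093},
    {"rot":[-0.06,-0.02,-32.8],"slide":[-0.4515,-0.3815,-0.048],"jaw":0.093},
    {"rot":[-0.06,-0.02,-32.8],"slide":[-0.4515,-0.3815,-0.048],"jaw":0.093}
  ]
}}

```text
clock: 1.6
position: [0.4806, -0.0272, 0.24]
tcp_rot: [[-0.988, -0.157, -0.0], [-0.157, 0.988, 0.001], [0.0, 0.001, -1.0]]
wrist_force: [-0.6, 0.1, 0.9]
finger_gap: 0.0929
```

```bash
python3 - <<'E'
from h import *
st();go([.481,-.028,.24],9);go([.481,-.028,.096],9)
for n in("side",): cv2.imwrite(f"pics/{n}1.png",bot.capture(n)[:,:,::-1])
crop("pics/side1.png","pics/s1.png",180,110,290,270,5)
E
```

```text
1.6 [ 0.4806 -0.0272  0.24  ] yaw 9.03 F [-0.65  0.14  0.89] gap 0.0929 j [-0.15  0.18  1.76  0.    1.21 -1.88]
go [0.481, -0.028, 0.24] 9 ([-0.0003, -0.0008, -0.0], [0.08, -0.01, 0.03])
go [0.481, -0.028, 0.096] 9 ([-0.0003, -0.001, 0.144], [0.08, -0.01, 0.03])
```

View pics/s1.png

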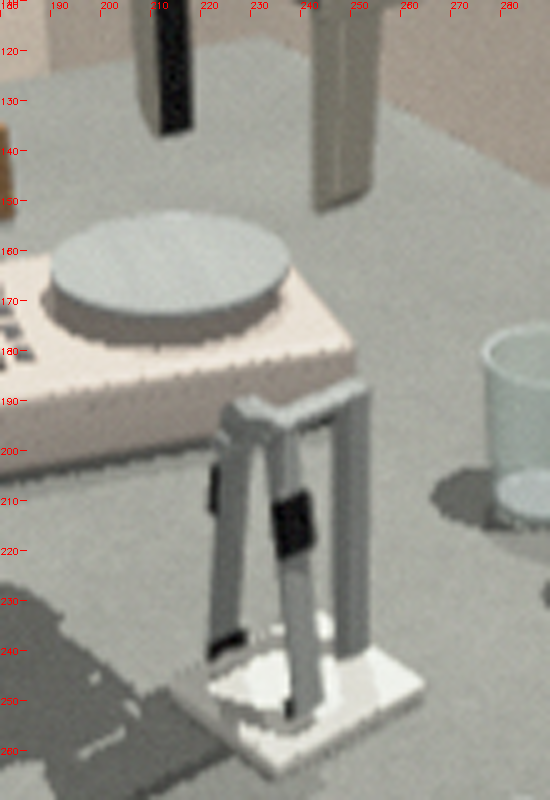

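>>> {"op": "servo_tool", "data": {
  "increments": [
    {"rot":[0,0,0],"slide":[0,-0.001,0.04],"jaw":0.093},
    {"rot":[0,0,0],"slide":[0,-0.001,0.08],"jaw":0.093},
    {"rot":[0,0,0],"slide":[0,-0.001,0.115],"jaw":0.093},
    {"rot":[0,0,0],"slide":[0,-0.001,0.135],"jaw":0.08},
    {"rot":[0,0,0],"slide":[0,-0.001,0.144],"jaw":0.065},
    {"rot":[0,0,0],"slide":[0,-0.001,0.144],"jaw":0.056},
    {"rot":[0,0,0],"slide":[0,-0.001,0.144],"jaw":0.054},
    {"rot":[0,0,0],"slide":[0,-0.001,0.144],"jaw":0.052},
    {"rot":[0,0,0],"slide":[0,-0.001,0.144],"jaw":0.05},
    {"rot":[0,0,0],"slide":[0,-0.001,0.144],"jaw":0.048},
    {"rot":[0,0,0],"slide":[0,-0.001,0.144],"jaw":0.048},
    {"rot":[0,0,0],"slide":[0,-0.001,0.144],"jaw":0.048},
    {"rot":[0,0,0],"slide":[0,-0.001,0.144],"jaw":0.048},
    {"rot":[0,0,0],"slide":[0,-0.001,0.144],"jaw":0.048}
  ],
  "newtons": 20
}}

```text
clock: 2.82
position: [0.4813, -0.0286, 0.0964]
tcp_rot: [[-0.988, -0.157, 0.001], [-0.157, 0.988, 0.001], [-0.001, 0.001, -1.0]]
wrist_force: [-0.0, 0.2, -0.4]
finger_gap: 0.0481
```

```bash
python3 - <<'E'
from h import *
st()
for n in("side","top"): cv2.imwrite(f"pics/{n}2.png",bot.capture(n)[:,:,::-1])
crop("pics/side2.png","pics/s2.png",180,110,290,270,5)
E
```

```text
2.82 [ 0.4813 -0.0286  0.0964] yaw 9.03 F [-0.03  0.21 -0.4 ] gap 0.0481 j [-0.16  0.36  1.91  0.    0.87 -1.89]
```

View pics/s2.png

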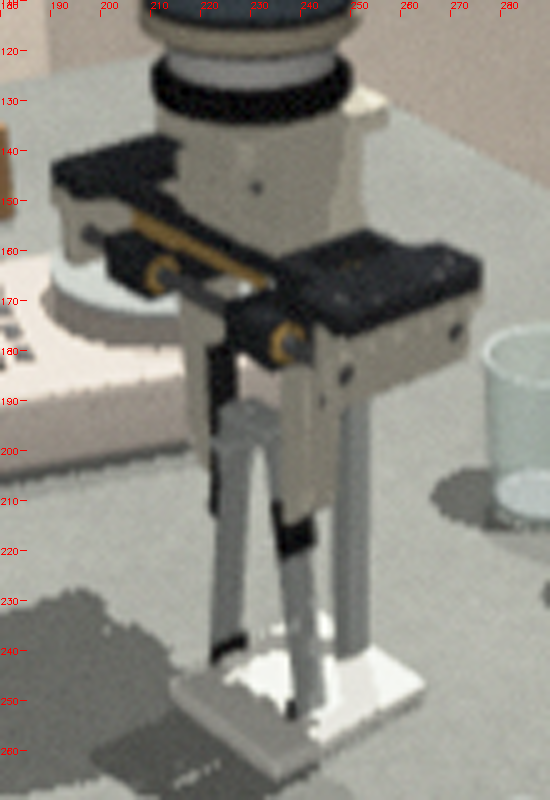

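Both pads sit on the black plates (side pixels about (238,213) and (222,205)), with the gap at 48.1 mm. Next I lift 14 mm and slide off the free end, which is tool +x.

>>> {"op": "servo_tool", "data": {
  "increments": [
    {"rot":[0,0,0],"slide":[0,0,-0.007],"jaw":0.048},
    {"rot":[0,0,0],"slide":[0,0,-0.014],"jaw":0.048},
    {"rot":[0,0,0],"slide":[0,0,-0.014],"jaw":0.048},
    {"rot":[0,0,0],"slide":[0.01,0,-0.014],"jaw":0.048},
    {"rot":[0,0,0],"slide":[0.025,0,-0.014],"jaw":0.048},
    {"rot":[0,0,0],"slide":[0.045,0,-0.014],"jaw":0.048},
    {"rot":[0,0,0],"slide":[0.065,0,-0.014],"jaw":0.048},
    {"rot":[0,0,0],"slide":[0.075,0,-0.02],"jaw":0.048},
    {"rot":[0,0,0],"slide":[0.08,0,-0.04],"jaw":0.048},
    {"rot":[0,0,0],"slide":[0.08,0,-0.07],"jaw":0.048},
    {"rot":[0,0,0],"slide":[0.08,0,-0.09],"jaw":0.048},
    {"rot":[0,0,0],"slide":[0.08,0,-0.1],"jaw":0.048},
    {"rot":[0,0,0],"slide":[0.08,0,-0.1],"jaw":0.048}
  ]
}}

```text
clock: 4.0
position: [0.4026, -0.0415, 0.1981]
tcp_rot: [[-0.988, -0.157, 0.004], [-0.157, 0.988, 0.0], [-0.004, -0.001, -1.0]]
wrist_force: [0.1, 0.3, -0.4]
finger_gap: 0.0478
```

```bash
python3 - <<'E'
from h import *
st();go([.4965,-.3515,.22],9)
go([.5055,-.350,.22],9)
for n in("side","top"): cv2.imwrite(f"pics/{n}3.png",bot.capture(n)[:,:,::-1])
crop("pics/side3.png","pics/s3.png",140,60,290,270,3)
crop("pics/top3.png","pics/t3.png",220,200,320,300,5)
E
```

```text
4.0 [ 0.4026 -0.0415  0.1981] yaw 9.03 F [ 0.08  0.3  -0.36] gap 0.0478 j [-0.22  0.07  1.99  0.    1.07 -1.95]
go [0.4965, -0.3515, 0.22] 9 ([-0.0441, -0.3209, -0.0216], [-0.03, 0.23, 0.03])
go [0.5055, -0.35, 0.22] 9 ([-0.0533, -0.3208, -0.0216], [-0.03, 0.23, 0.03])
```

View pics/s3.png

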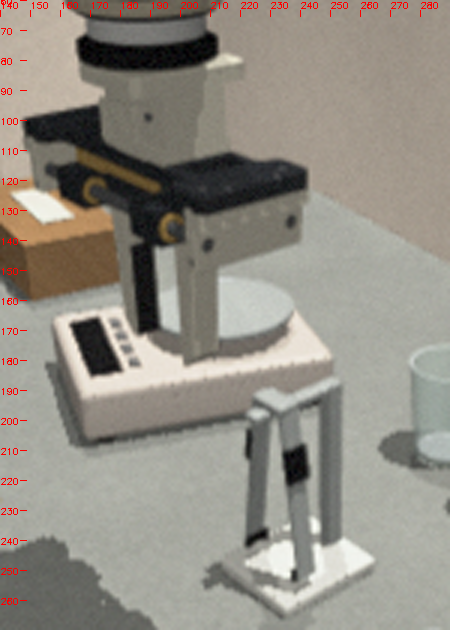

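View pics/t3.png

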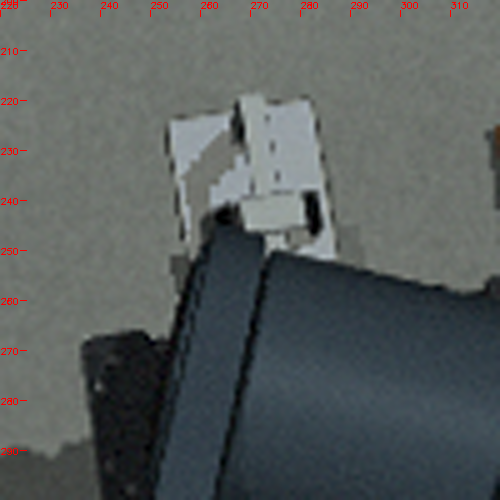

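The pictures show the tongs still on the hanger, unmoved (bow at side pixel (235,190)), and the gripper empty. Next I work out why by projecting the expected points.

```bash
python3 - <<'E'
from h import *
np.set_printoptions(precision=1,suppress=True)
a=np.radians(9);X=np.array([np.cos(a),np.sin(a),0]);Y=np.array([-np.sin(a),np.cos(a),0]);Z=np.array([0,0,1.])
c=np.array([.4813,-.0286,0])
for n,y,z in(("near plate top",-.0255,.128),("near plate bot",-.0255,.102),("far plate top",.0255,.128),("far plate bot",.0255,.102),("bowtop",0,.159),("tip near",-.032,.020),("tip far",.032,.02)):
    print(n,[proj('side',c+Y*y+X*x+Z*z) for x in(-.0095,.0095)],proj('top',c+Y*y+Z*z))
for y in(-.024,-.0415):
    print("fingertip",y,[proj('side',c+Y*y+X*x+Z*.0964) for x in(-.0075,.0075)])
E
python3 - <<'E'
import sys;sys.path.insert(0,'.')
from h import *
crop("pics/side2.png","pics/s2b.png",200,160,270,230,8)
E
```

```text
near plate top [array([236.3, 211.6]), array([243.5, 208.5])] [284.4 241.4]
near plate bot [array([236.5, 222.3]), array([243.6, 219. ])] [283.6 241.9]
far plate top [array([221.2, 201.9]), array([228.3, 199. ])] [263.7 244.4]
far plate bot [array([221.7, 212.3]), array([228.6, 209.3])] [263.4 244.9]
bowtop [array([228.2, 193.7]), array([235.5, 190.8])] [274.6 242.3]
tip near [array([239. , 255.1]), array([245.7, 251.6])] [283.9 243.1]
tip far [array([221.2, 241.7]), array([227.8, 238.5])] [260.2 246.6]
fingertip -0.024 [array([236.8, 223.9]), array([242.4, 221.3])]
fingertip -0.0415 [array([242.2, 227.5]), array([247.8, 224.8])]
```

View pics/s2b.png

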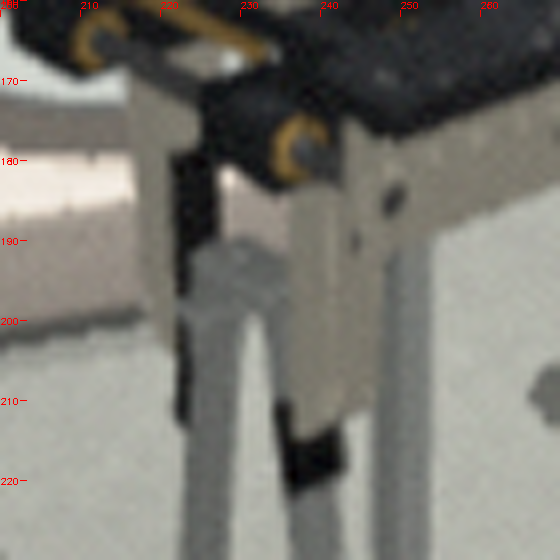

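```bash
python3 - <<'E'
from h import *
np.set_printoptions(precision=1,suppress=True)
a=np.radians(9);X=np.array([np.cos(a),np.sin(a),0]);Y=np.array([-np.sin(a),np.cos(a),0]);Z=np.array([0,0,1.])
for c,g in((np.array([.4806,-.0272,.24]),.0929),(np.array([.4813,-.0286,.0964]),.0481),(np.array([.4026,-.0415,.1981]),.0478)):
  for s in(-1,1):
   for y in(g/2,g/2+.0175):
    print(s,y,[proj('side',c+Y*y*s+X*x) for x in(-.0075,.0075)])
E
cat > /dev/null
```

```text
-1 0.04645 [array([242.6, 164.3]), array([248.8, 162.2])]
-1 0.06395 [array([248.8, 167.4]), array([254.9, 165.2])]
1 0.04645 [array([213.2, 149.5]), array([219.2, 147.7])]
1 0.06395 [array([208.2, 147. ]), array([214.1, 145.2])]
-1 0.02405 [array([236.9, 223.9]), array([242.4, 221.3])]
-1 0.041550000000000004 [array([242.2, 227.5]), array([247.8, 224.8])]
1 0.02405 [array([222.9, 214.5]), array([228.4, 212.1])]
1 0.041550000000000004 [array([218.1, 211.2]), array([223.5, 208.9])]
-1 0.0239 [array([202.1, 193.4]), array([208.9, 190.8])]
-1 0.041400000000000006 [array([207.6, 197. ]), array([214.4, 194.4])]
1 0.0239 [array([187.8, 184.1]), array([194.5, 181.7])]
1 0.041400000000000006 [array([182.9, 180.9]), array([189.5, 178.6])]
```

The finger tips appear about 10–13 px higher than the reported TCP should project, while the tongs match the model. I'll quantify that offset.

```bash
python3 - <<'E'
from h import *
from scipy.optimize import least_squares
a=np.radians(9);X=np.array([np.cos(a),np.sin(a),0]);Y=np.array([-np.sin(a),np.cos(a),0])
crop("pics/side3.png","pics/s3b.png",170,130,250,200,8)
crop("pics/side1.png","pics/s1b.png",200,100,265,160,8)
for c,g,obs in((np.array([.4806,-.0272,.24]),.0929,(242.6,152.2)),(np.array([.4813,-.0286,.0964]),.0481,(237,214.2))):
  for x in(-.0075,-.011):
    r=least_squares(lambda q:proj('side',c-Y*g/2+X*(x+q[0])+[0,0,q[1]])-obs,[0,0],x_scale=.01);print(x,r.x.round(4))
E
```

```text
-0.0075 [0.0001 0.0243]
-0.011 [0.0036 0.0243]
-0.0075 [0.0008 0.0236]
-0.011 [0.0043 0.0236]
```

View pics/s3b.png

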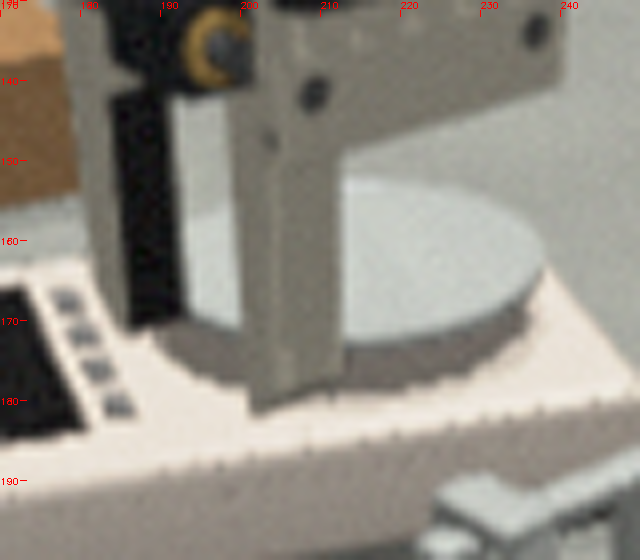

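View pics/s1b.png

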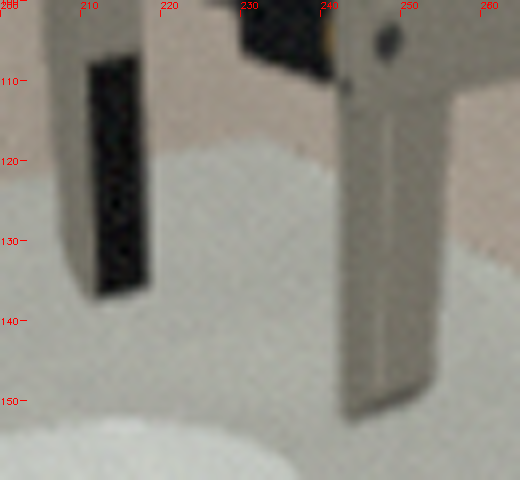

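Three pictures agree that the fingertips really sit about 24 mm above the reported TCP z, with x and y fine. The pads only brushed the plates' upper edge. I'll redo the grasp 24 mm lower.

>>> {"op": "servo_tool", "data": {
  "increments": [
    {"rot":[0,0.2,0],"slide":[-0.04,0,0],"jaw":0.093},
    {"rot":[0,0.2,0],"slide":[-0.0798,0,0],"jaw":0.093},
    {"rot":[0,0.2,0],"slide":[-0.0798,0,0],"jaw":0.093},
    {"rot":[0,0.2,0],"slide":[-0.0798,0,0],"jaw":0.093},
    {"rot":[0,0.2,0],"slide":[-0.0798,0,0],"jaw":0.093},
    {"rot":[0,0.2,0],"slide":[-0.0798,0,0.04],"jaw":0.093},
    {"rot":[0,0.2,0],"slide":[-0.0798,0,0.08],"jaw":0.093},
    {"rot":[0,0.2,0],"slide":[-0.0798,0,0.11],"jaw":0.093},
    {"rot":[0,0.2,0],"slide":[-0.0798,0,0.122],"jaw":0.08},
    {"rot":[0,0.2,0],"slide":[-0.0798,0,0.126],"jaw":0.065},
    {"rot":[0,0.2,0],"slide":[-0.0798,0,0.126],"jaw":0.056},
    {"rot":[0,0.2,0],"slide":[-0.0798,0,0.126],"jaw":0.053},
    {"rot":[0,0.2,0],"slide":[-0.0798,0,0.126],"jaw":0.05},
    {"rot":[0,0.2,0],"slide":[-0.0798,0,0.126],"jaw":0.0475},
    {"rot":[0,0.2,0],"slide":[-0.0798,0,0.126],"jaw":0.0475},
    {"rot":[0,0.2,0],"slide":[-0.0798,0,0.126],"jaw":0.0475},
    {"rot":[0,0.2,0],"slide":[-0.0798,0,0.126],"jaw":0.0475}
  ],
  "newtons": 20
}}

```text
clock: 5.52
position: [0.4813, -0.0287, 0.0707]
tcp_rot: [[-0.988, -0.157, -0.002], [-0.157, 0.988, 0.0], [0.002, 0.001, -1.0]]
wrist_force: [0.8, -0.6, 1.6]
finger_gap: 0.048
```

```bash
python3 - <<'E'
from h import *
st()
for n in("side",): cv2.imwrite(f"pics/{n}4.png",bot.capture(n)[:,:,::-1])
crop("pics/side4.png","pics/s4.png",190,150,275,270,6)
E
```

```text
5.52 [ 0.4813 -0.0287  0.0707] yaw 9.03 F [ 0.84 -0.6   1.6 ] gap 0.048 j [-0.16  0.41  1.93 -0.    0.81 -1.88]
```

View pics/s4.png

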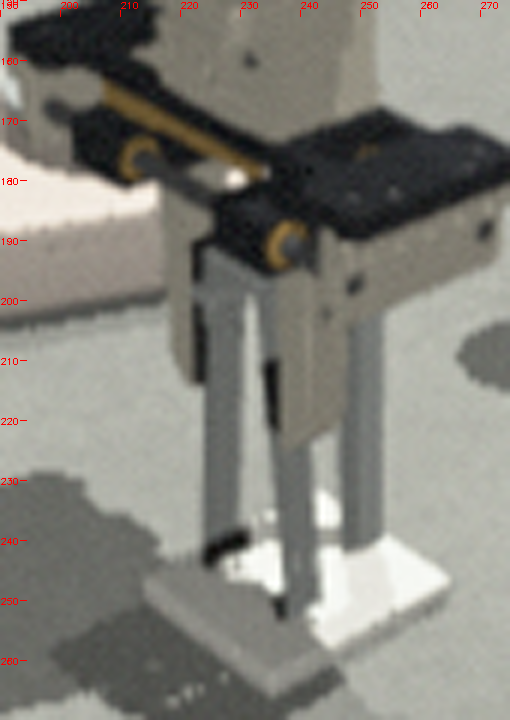

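The pads now cover the plates fully (finger bottom at (238,224), plate edge at (236,221)). I'll lift and check that the tongs follow.

>>> {"op": "servo_tool", "data": {
  "increments": [
    {"rot":[0,0,0],"slide":[0,0,-0.007],"jaw":0.0475},
    {"rot":[0,0,0],"slide":[0,0,-0.014],"jaw":0.0475},
    {"rot":[0,0,0],"slide":[0,0,-0.014],"jaw":0.0475},
    {"rot":[0,0,0],"slide":[0,0,-0.014],"jaw":0.0475},
    {"rot":[0,0,0],"slide":[0,0,-0.014],"jaw":0.0475}
  ]
}}

```text
clock: 5.98
position: [0.4811, -0.0286, 0.0844]
tcp_rot: [[-0.988, -0.157, -0.003], [-0.157, 0.988, 0.0], [0.003, 0.001, -1.0]]
wrist_force: [-0.7, -0.4, 0.2]
finger_gap: 0.0477
```

```bash
python3 - <<'E'
from h import *
st()
for n in("side",): cv2.imwrite(f"pics/{n}5.png",bot.capture(n)[:,:,::-1])
crop("pics/side5.png","pics/s5.png",190,150,275,270,6)
E
```

```text
5.98 [ 0.4811 -0.0286  0.0844] yaw 9.03 F [-0.7  -0.43  0.17] gap 0.0477 j [-0.16  0.38  1.92 -0.    0.84 -1.88]
```

View pics/s5.png

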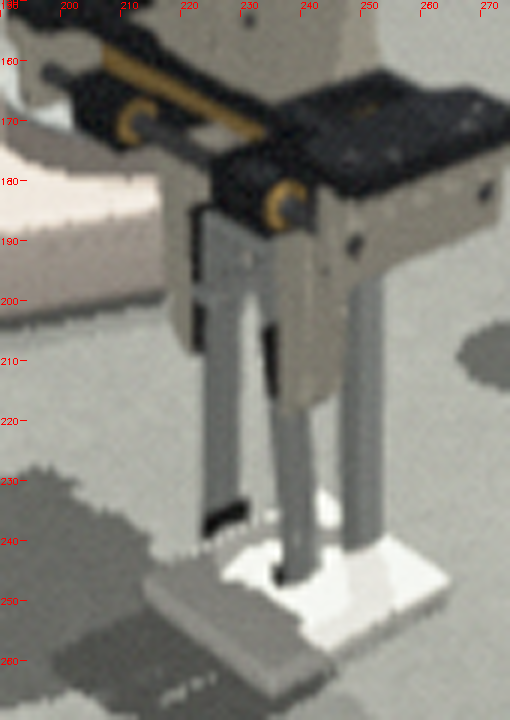

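The tongs came up with the gripper (tips moved from row 253 to 247). Now I slide off the free end and up.

>>> {"op": "servo_tool", "data": {
  "increments": [
    {"rot":[0,-0.15,0],"slide":[0.01,0,0],"jaw":0.0475},
    {"rot":[0,-0.15,0],"slide":[0.025,0,0],"jaw":0.0475},
    {"rot":[0,-0.15,0],"slide":[0.045,0,0],"jaw":0.0475},
    {"rot":[0,-0.15,0],"slide":[0.06,0,0],"jaw":0.0475},
    {"rot":[0,-0.15,0],"slide":[0.07,0,-0.005],"jaw":0.0475},
    {"rot":[0,-0.15,0],"slide":[0.075,0,-0.025],"jaw":0.0475},
    {"rot":[0,-0.15,0],"slide":[0.075,0,-0.05],"jaw":0.0475},
    {"rot":[0,-0.15,0],"slide":[0.075,0,-0.075],"jaw":0.0475},
    {"rot":[0,-0.15,0],"slide":[0.075,0,-0.095],"jaw":0.0475},
    {"rot":[0,-0.15,0],"slide":[0.075,0,-0.1],"jaw":0.0475},
    {"rot":[0,-0.15,0],"slide":[0.075,0,-0.1],"jaw":0.0475},
    {"rot":[0,-0.15,0],"slide":[0.075,0,-0.1],"jaw":0.0475}
  ]
}}

```text
clock: 7.03
position: [0.4069, -0.0403, 0.1836]
tcp_rot: [[-0.988, -0.157, -0.001], [-0.157, 0.988, 0.001], [0.001, 0.001, -1.0]]
wrist_force: [0.1, 0.1, -0.4]
finger_gap: 0.0476
```

```bash
python3 - <<'E'
from h import *
st();go([.5055,-.350,.184],9)
for n in("side",): cv2.imwrite(f"pics/{n}6.png",bot.capture(n)[:,:,::-1])
crop("pics/side6.png","pics/s6.png",160,90,280,270,4)
E
```

```text
7.03 [ 0.4069 -0.0403  0.1836] yaw 9.03 F [ 0.06  0.11 -0.45] gap 0.0476 j [-0.21  0.1   2.    0.    1.04 -1.94]
go [0.5055, -0.35, 0.184] 9 ([-0.0487, -0.3213, -0.0009], [0.07, -0.07, 0.03])
```

View pics/s6.png

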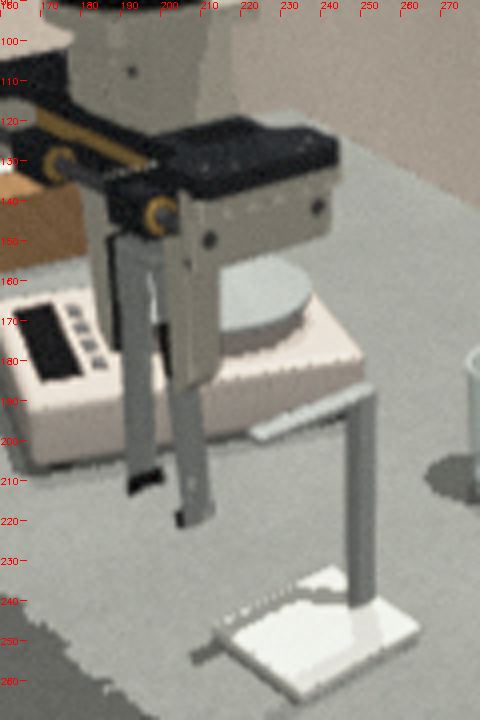

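>>> {"op": "servo_tool", "data": {
  "increments": [
    {"rot":[0,0,0],"slide":[-0.006,-0.038,0],"jaw":0.0475},
    {"rot":[0,0,0],"slide":[-0.012,-0.078,0],"jaw":0.0475},
    {"rot":[0,0,0],"slide":[-0.018,-0.118,0],"jaw":0.0475},
    {"rot":[0,0,0],"slide":[-0.024,-0.158,0],"jaw":0.0475},
    {"rot":[0,0,0],"slide":[-0.03,-0.198,0],"jaw":0.0475},
    {"rot":[0,0,0],"slide":[-0.036,-0.238,0],"jaw":0.0475},
    {"rot":[0,0,0],"slide":[-0.042,-0.275,0],"jaw":0.0475},
    {"rot":[0,0,0],"slide":[-0.0487,-0.305,0],"jaw":0.0475},
    {"rot":[0,0,0],"slide":[-0.0487,-0.3213,0],"jaw":0.0475},
    {"rot":[0,0,0],"slide":[-0.0487,-0.3213,0],"jaw":0.0475},
    {"rot":[0,0,0],"slide":[-0.0487,-0.3213,0],"jaw":0.0475},
    {"rot":[0,0,0],"slide":[-0.0487,-0.3213,0],"jaw":0.0475}
  ]
}}

```text
clock: 8.08
position: [0.5054, -0.349, 0.183]
tcp_rot: [[-0.988, -0.157, -0.002], [-0.157, 0.988, 0.002], [0.002, 0.003, -1.0]]
wrist_force: [-0.8, 0.2, 0.4]
finger_gap: 0.0479
```

```bash
python3 - <<'E'
from h import *
st();go([.5055,-.350,.184],9)
for n in("side","top"): cv2.imwrite(f"pics/{n}7.png",bot.capture(n)[:,:,::-1])
crop("pics/side7.png","pics/s7.png",275,165,395,365,4)
crop("pics/top7.png","pics/t7.png",320,200,440,300,5)
a=np.radians(9);X=np.array([np.cos(a),np.sin(a),0]);Y=np.array([-np.sin(a),np.cos(a),0])
p=bot.sense()['position']
for y in(-.027,.027):
  print(proj('side',[p[0],p[1],p[2]-.0462-.0045]+Y*y-X*.01),proj('side',[p[0],p[1],p[2]-.0462-.0045]+Y*y+X*.01))
E
```

```text
8.08 [ 0.5054 -0.349   0.183 ] yaw 9.05 F [-0.84  0.24  0.35] gap 0.0479 j [-0.68  0.48  1.48  0.    1.18 -2.41]
go [0.5055, -0.35, 0.184] 9 ([0.0001, -0.001, -0.001], [0.16, -0.1, 0.05])
[362.68641244 305.25883288] [370.62752977 298.57022658]
[332.87636147 285.39323239] [340.95100586 279.49907045]
```

View pics/s7.png

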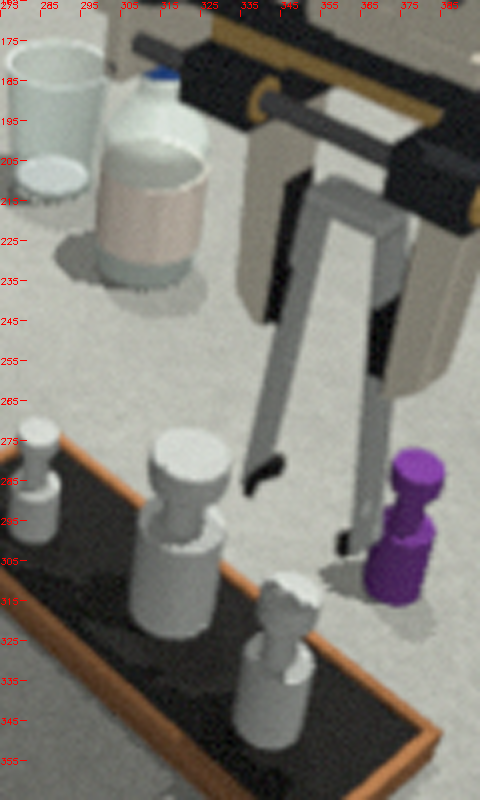

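View pics/t7.png

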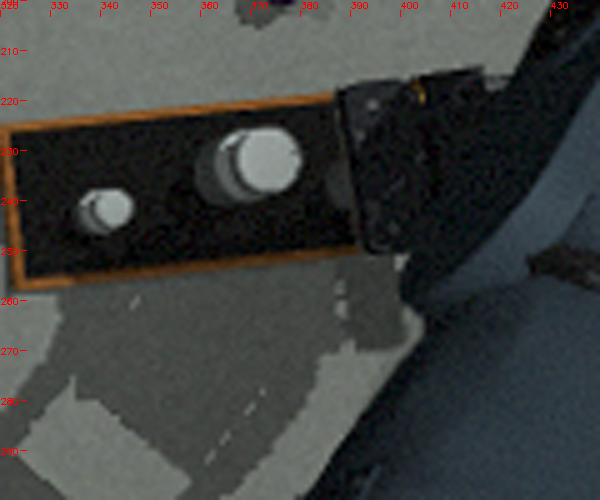

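The jaw midpoint falls within 1 px of the prediction (observed jaw corners (359,303) and (336.5,288.5)). I descend to just above the knob and check alignment once.

>>> {"op": "servo_tool", "data": {
  "increments": [
    {"rot":[0.1,-0.1,0],"slide":[0.0005,-0.001,0.01],"jaw":0.0475},
    {"rot":[0.1,-0.1,0],"slide":[0.0005,-0.001,0.025],"jaw":0.0475},
    {"rot":[0.1,-0.1,0],"slide":[0.0005,-0.001,0.034],"jaw":0.0475},
    {"rot":[0.1,-0.1,0],"slide":[0.0005,-0.001,0.034],"jaw":0.0475},
    {"rot":[0.1,-0.1,0],"slide":[0.0005,-0.001,0.034],"jaw":0.0475}
  ]
}}

```text
clock: 8.6
position: [0.5054, -0.3507, 0.1498]
tcp_rot: [[-0.988, -0.157, 0.001], [-0.157, 0.988, 0.0], [-0.001, -0.0, -1.0]]
wrist_force: [0.1, -0.3, 0.3]
finger_gap: 0.0472
```

```bash
python3 - <<'E'
from h import *
st();go([.505,-.350,.114],9)
cv2.imwrite("pics/side8.png",bot.capture("side")[:,:,::-1])
crop("pics/side8.png","pics/s8.png",310,225,400,350,6)
E
```

```text
8.6 [ 0.5054 -0.3507  0.1498] yaw 9.05 F [ 0.12 -0.33  0.28] gap 0.0472 j [-0.68  0.51  1.52  0.    1.11 -2.41]
go [0.505, -0.35, 0.114] 9 ([0.0003, 0.0008, 0.0358], [-0.01, 0.05, 0.05])
```

View pics/s8.png

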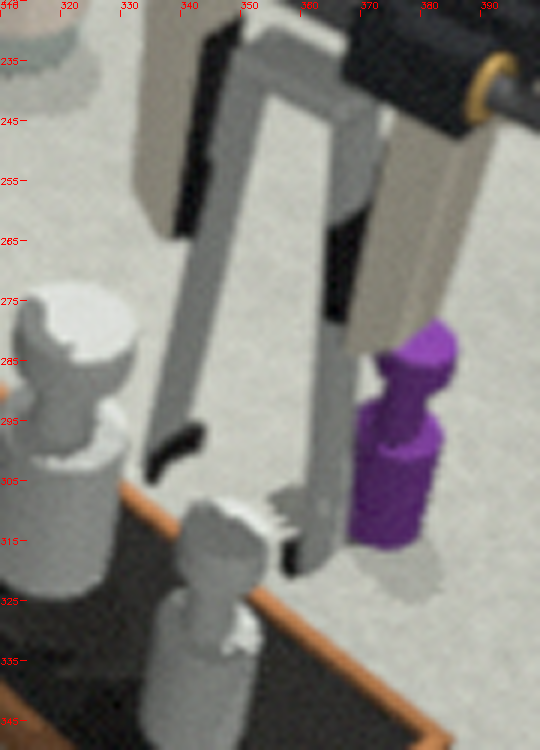

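```bash
python3 - <<'E'
from h import *
p=np.array([.5054,-.3507,.1498])
a=np.radians(9);X=np.array([np.cos(a),np.sin(a),0]);Y=np.array([-np.sin(a),np.cos(a),0])
im=cv2.imread("pics/side8.png");s=6;x0,y0=310,225
im=cv2.resize(im[y0:350,x0:400],None,fx=s,fy=s,interpolation=cv2.INTER_CUBIC)
def pl(P,c):
    q=(proj('side',P)-[x0,y0]+.5)*s;cv2.circle(im,tuple(int(v) for v in q),2,c,-1)
for y in(-.018,.018):
  for x in(-.01,.01):
    for z in(-.0045,.0045): pl(p+Y*y+X*x+[0,0,-.0462+z],(0,0,255))
for t in np.linspace(0,6.28,40): pl(np.array([.505+.012*np.cos(t),-.350+.012*np.sin(t),.09]),(0,255,0))
for t in np.linspace(0,6.28,40): pl(np.array([.505+.014*np.cos(t),-.350+.014*np.sin(t),.014]),(0,255,0))
for y in(-.0157,.0157):
  for x in(-.0095,.0095): pl(p+Y*y+X*x+[0,0,-.0462+.1345],(255,0,0))
cv2.imwrite("pics/s8o.png",im)
E
```

```text
(no output)
```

View pics/s8o.png

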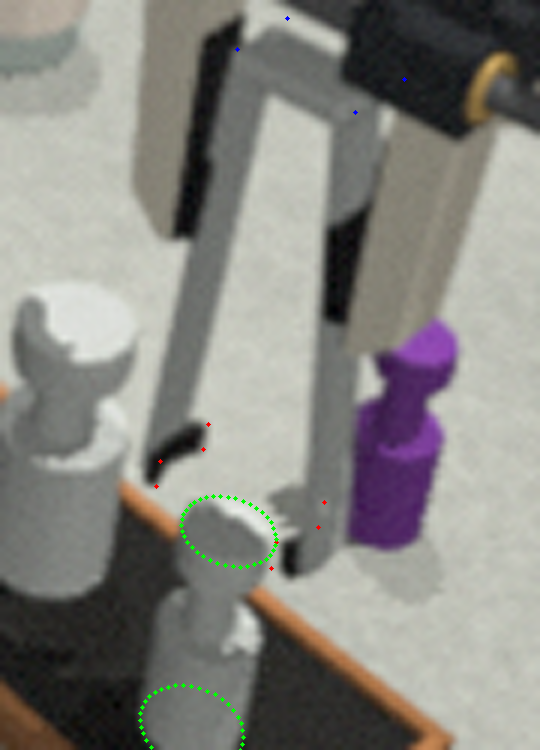

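The tongs sit about 2 mm to -y and 1.5 mm to +x of the weight, well inside the jaw margin. I correct that and descend to the neck.

>>> {"op": "servo_tool", "data": {
  "increments": [
    {"rot":[0,0,0],"slide":[0.0012,0.002,0.002],"jaw":0.0475},
    {"rot":[0,0,0],"slide":[0.0012,0.002,0.01],"jaw":0.0475},
    {"rot":[0,0,0],"slide":[0.0012,0.002,0.02],"jaw":0.0475},
    {"rot":[0,0,0],"slide":[0.0012,0.002,0.03],"jaw":0.0475},
    {"rot":[0,0,0],"slide":[0.0012,0.002,0.036],"jaw":0.0475},
    {"rot":[0,0,0],"slide":[0.0012,0.002,0.036],"jaw":0.0475},
    {"rot":[0,0,0],"slide":[0.0012,0.002,0.036],"jaw":0.0475}
  ]
}}

```text
clock: 9.23
position: [0.504, -0.3493, 0.1137]
tcp_rot: [[-0.988, -0.157, 0.001], [-0.157, 0.988, -0.0], [-0.001, -0.0, -1.0]]
wrist_force: [-0.2, -0.3, -0.8]
finger_gap: 0.0481
```

```bash
python3 - <<'E'
from h import *
st()
cv2.imwrite("pics/side9.png",bot.capture("side")[:,:,::-1])
crop("pics/side9.png","pics/s9.png",310,240,400,360,6)
E
```

```text
9.23 [ 0.504  -0.3493  0.1137] yaw 9.03 F [-0.23 -0.32 -0.79] gap 0.0481 j [-0.68  0.55  1.55  0.    1.04 -2.41]
```

View pics/s9.png

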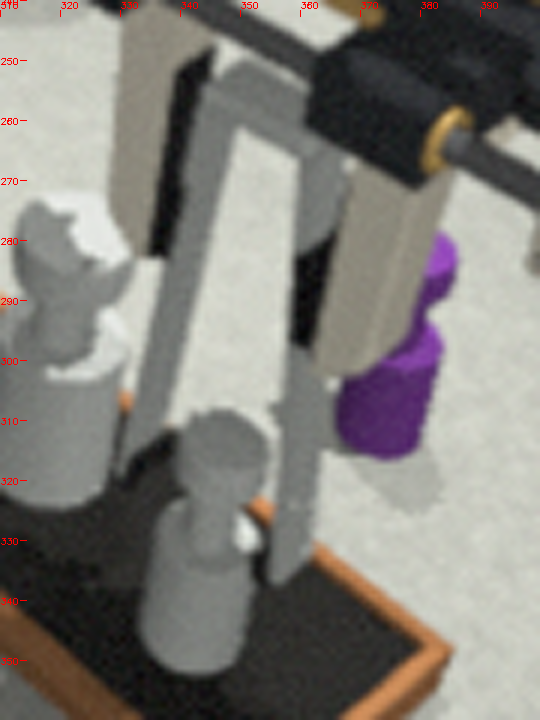

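The jaws straddle the neck and the weight is undisturbed. I close with 25 N.

>>> {"op": "servo_tool", "data": {
  "increments": [
    {"rot":[0,0,0],"slide":[0,0,0],"jaw":0.046},
    {"rot":[0,0,0],"slide":[0,0,0],"jaw":0.044},
    {"rot":[0,0,0],"slide":[0,0,0],"jaw":0.042},
    {"rot":[0,0,0],"slide":[0,0,0],"jaw":0.041},
    {"rot":[0,0,0],"slide":[0,0,0],"jaw":0.04},
    {"rot":[0,0,0],"slide":[0,0,0],"jaw":0.039},
    {"rot":[0,0,0],"slide":[0,0,0],"jaw":0.038},
    {"rot":[0,0,0],"slide":[0,0,0],"jaw":0.036},
    {"rot":[0,0,0],"slide":[0,0,0],"jaw":0.034},
    {"rot":[0,0,0],"slide":[0,0,0],"jaw":0.034},
    {"rot":[0,0,0],"slide":[0,0,0],"jaw":0.034}
  ],
  "newtons": 26
}}

```text
clock: 10.2
position: [0.5041, -0.3493, 0.1143]
tcp_rot: [[-0.988, -0.157, 0.002], [-0.157, 0.988, -0.001], [-0.001, -0.001, -1.0]]
wrist_force: [-0.8, 0.5, -0.3]
finger_gap: 0.0385
```

```bash
python3 - <<'E'
from h import *
st()
cv2.imwrite("pics/side10.png",bot.capture("side")[:,:,::-1])
crop("pics/side10.png","pics/s10.png",310,240,400,360,6)
E
```

```text
10.2 [ 0.5041 -0.3493  0.1143] yaw 9.03 F [-0.75  0.52 -0.32] gap 0.0385 j [-0.68  0.55  1.55  0.    1.04 -2.41]
```

View pics/s10.png

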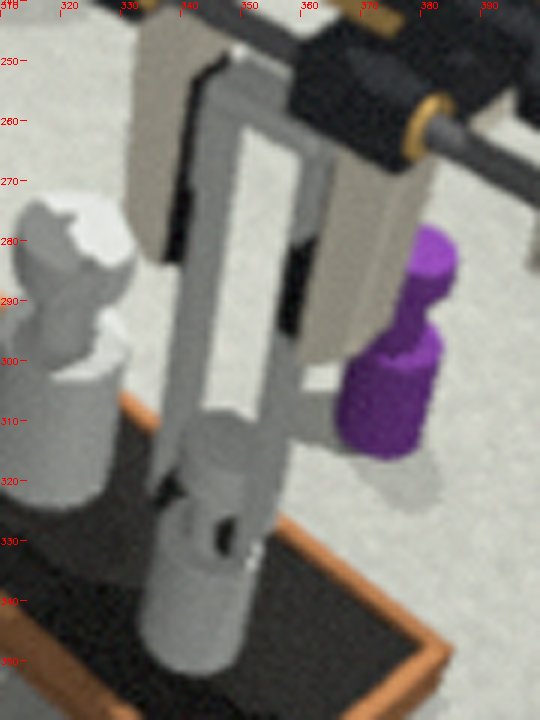

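The gap stopped at 38.5 mm, exactly the value for the middle weight's neck. I lift slowly.

>>> {"op": "servo_tool", "data": {
  "increments": [
    {"rot":[0,0,0],"slide":[0,0,-0.003],"jaw":0.034},
    {"rot":[0,0,0],"slide":[0,0,-0.008],"jaw":0.034},
    {"rot":[0,0,0],"slide":[0,0,-0.015],"jaw":0.034},
    {"rot":[0,0,0],"slide":[0,0,-0.022],"jaw":0.034},
    {"rot":[0,0,0],"slide":[0,0,-0.03],"jaw":0.034},
    {"rot":[0,0,0],"slide":[0,0,-0.04],"jaw":0.034},
    {"rot":[0,0,0],"slide":[0,0,-0.05],"jaw":0.034},
    {"rot":[0,0,0],"slide":[0,0,-0.05],"jaw":0.034},
    {"rot":[0,0,0],"slide":[0,0,-0.05],"jaw":0.034}
  ]
}}

```text
clock: 11.0
position: [0.5043, -0.3495, 0.165]
tcp_rot: [[-0.988, -0.157, 0.003], [-0.157, 0.988, -0.002], [-0.002, -0.002, -1.0]]
wrist_force: [-0.1, -0.6, -2.9]
finger_gap: 0.0385
```

```bash
python3 - <<'E'
from h import *
st()
cv2.imwrite("pics/side11.png",bot.capture("side")[:,:,::-1])
crop("pics/side11.png","pics/s11.png",290,190,410,365,4)
E
```

```text
11.0 [ 0.5043 -0.3495  0.165 ] yaw 9.03 F [-0.09 -0.64 -2.93] gap 0.0385 j [-0.68  0.49  1.51  0.    1.14 -2.41]
```

View pics/s11.png

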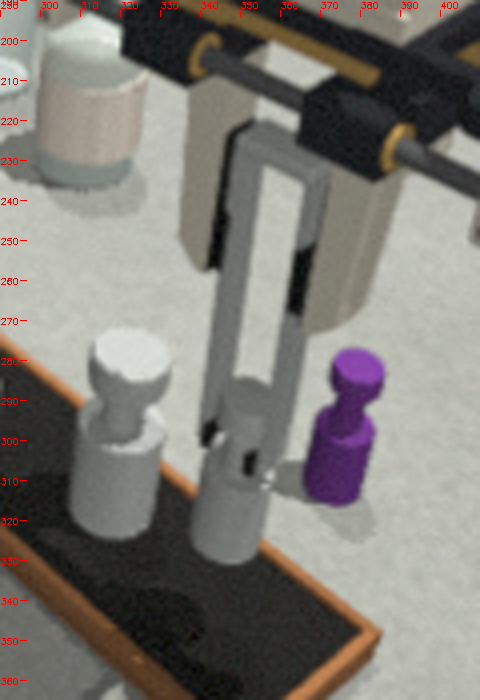

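The weight is lifted upright and the force rose by about 2.5 N, as expected. I rise to clear the hanger and bottle.

>>> {"op": "servo_tool", "data": {
  "increments": [
    {"rot":[0,0,0],"slide":[0,0,-0.01],"jaw":0.034},
    {"rot":[0,0,0],"slide":[0,0,-0.025],"jaw":0.034},
    {"rot":[0,0,0],"slide":[0,0,-0.045],"jaw":0.034},
    {"rot":[0,0,0],"slide":[0,0,-0.065],"jaw":0.034},
    {"rot":[0,0,0],"slide":[0,0,-0.085],"jaw":0.034},
    {"rot":[0,0,0],"slide":[0,0,-0.105],"jaw":0.034},
    {"rot":[0,0,0],"slide":[0,0,-0.118],"jaw":0.034},
    {"rot":[0,0,0],"slide":[0,0,-0.125],"jaw":0.034},
    {"rot":[0,0,0],"slide":[0,0,-0.125],"jaw":0.034}
  ]
}}

```text
clock: 11.8
position: [0.5042, -0.3495, 0.2908]
tcp_rot: [[-0.988, -0.157, 0.003], [-0.157, 0.988, -0.002], [-0.003, -0.002, -1.0]]
wrist_force: [0.2, -0.3, -2.8]
finger_gap: 0.038
```

```bash
python3 - <<'E'
from h import *
st();go([.594,.284,.29],9)
E
```

```text
11.8 [ 0.5042 -0.3495  0.2908] yaw 9.03 F [ 0.16 -0.33 -2.75] gap 0.038 j [-0.68  0.39  1.35  0.    1.4  -2.41]
go [0.594, 0.284, 0.29] 9 ([-0.1882, 0.6115, -0.0001], [-0.14, 0.17, 0.04])
```

>>> {"op": "servo_tool", "data": {
  "increments": [
    {"rot":[0,0,0],"slide":[-0.0019,0.006,0],"jaw":0.034},
    {"rot":[0,0,0],"slide":[-0.0056,0.018,0],"jaw":0.034},
    {"rot":[0,0,0],"slide":[-0.0113,0.037,0],"jaw":0.034},
    {"rot":[0,0,0],"slide":[-0.0188,0.061,0],"jaw":0.034},
    {"rot":[0,0,0],"slide":[-0.0282,0.092,0],"jaw":0.034},
    {"rot":[-0.1,0.1,0],"slide":[-0.0386,0.125,0],"jaw":0.034},
    {"rot":[-0.1,0.1,0],"slide":[-0.049,0.159,0],"jaw":0.034},
    {"rot":[-0.1,0.1,0],"slide":[-0.0593,0.193,0],"jaw":0.034},
    {"rot":[-0.1,0.1,0],"slide":[-0.0696,0.226,0],"jaw":0.034},
    {"rot":[-0.1,0.1,0],"slide":[-0.08,0.26,0],"jaw":0.034},
    {"rot":[-0.1,0.1,0],"slide":[-0.0903,0.2935,0],"jaw":0.034},
    {"rot":[-0.1,0.1,0],"slide":[-0.1007,0.327,0],"jaw":0.034},
    {"rot":[-0.1,0.1,0],"slide":[-0.111,0.361,0],"jaw":0.034},
    {"rot":[-0.1,0.1,0],"slide":[-0.1214,0.3944,0],"jaw":0.034},
    {"rot":[-0.1,0.1,0],"slide":[-0.1317,0.428,0],"jaw":0.034},
    {"rot":[-0.1,0.1,0],"slide":[-0.142,0.4616,0],"jaw":0.034},
    {"rot":[-0.1,0.1,0],"slide":[-0.1524,0.495,0],"jaw":0.034},
    {"rot":[-0.1,0.1,0],"slide":[-0.1618,0.526,0],"jaw":0.034},
    {"rot":[-0.1,0.1,0],"slide":[-0.1694,0.55,0],"jaw":0.034},
    {"rot":[-0.1,0.1,0],"slide":[-0.175,0.5687,0],"jaw":0.034}
  ]
}}

```text
clock: 13.47
position: [0.5861, 0.243, 0.2877]
tcp_rot: [[-0.987, -0.159, -0.002], [-0.159, 0.987, 0.001], [0.002, 0.001, -1.0]]
wrist_force: [-0.2, -0.7, -3.0]
finger_gap: 0.0389
```

```bash
python3 - <<'E'
from h import *
st();go([.594,.284,.29],9);go([.594,.284,.20],9)
E
```

```text
13.47 [0.5861 0.243  0.2877] yaw 9.14 F [-0.19 -0.7  -2.97] gap 0.0389 j [ 0.32  0.44  1.29  0.    1.42 -1.41]
go [0.594, 0.284, 0.29] 9 ([-0.0143, 0.0393, -0.0023], [0.06, -0.13, 0.14])
go [0.594, 0.284, 0.2] 9 ([-0.0145, 0.0392, 0.0877], [0.06, -0.13, 0.14])
```

>>> {"op": "servo_tool", "data": {
  "increments": [
    {"rot":[0,0,0],"slide":[-0.0045,0.013,0],"jaw":0.034},
    {"rot":[0,0,0],"slide":[-0.0085,0.025,0],"jaw":0.034},
    {"rot":[0,0,0],"slide":[-0.012,0.034,0],"jaw":0.034},
    {"rot":[0,0,0],"slide":[-0.0138,0.039,0],"jaw":0.034},
    {"rot":[0,0,0],"slide":[-0.0138,0.039,0.005],"jaw":0.034},
    {"rot":[0,0,0],"slide":[-0.0138,0.039,0.02],"jaw":0.034},
    {"rot":[0,0,0],"slide":[-0.0138,0.039,0.04],"jaw":0.034},
    {"rot":[0,0,0],"slide":[-0.0138,0.039,0.06],"jaw":0.034},
    {"rot":[0,0,0],"slide":[-0.0138,0.039,0.075],"jaw":0.034},
    {"rot":[0,0,0],"slide":[-0.0138,0.039,0.085],"jaw":0.034},
    {"rot":[0,0,0],"slide":[-0.0138,0.039,0.088],"jaw":0.034},
    {"rot":[0,0,0],"slide":[-0.0138,0.039,0.088],"jaw":0.034}
  ]
}}

```text
clock: 14.47
position: [0.5948, 0.2801, 0.2006]
tcp_rot: [[-0.988, -0.156, -0.001], [-0.156, 0.988, 0.0], [0.001, 0.001, -1.0]]
wrist_force: [1.5, 0.6, -2.9]
finger_gap: 0.0384
```

```bash
python3 - <<'E'
from h import *
st();go([.594,.284,.18],9)
for n in("side","top"): cv2.imwrite(f"pics/{n}12.png",bot.capture(n)[:,:,::-1])
crop("pics/side12.png","pics/s12.png",140,40,270,210,4)
crop("pics/top12.png","pics/t12.png",100,150,220,270,4)
E
```

```text
14.47 [0.5948 0.2801 0.2006] yaw 9.0 F [ 1.49  0.62 -2.86] gap 0.0384 j [ 0.37  0.54  1.34  0.    1.26 -1.36]
go [0.594, 0.284, 0.18] 9 ([0.0002, 0.004, 0.0206], [0.04, -0.06, 0.0])
```

View pics/s12.png

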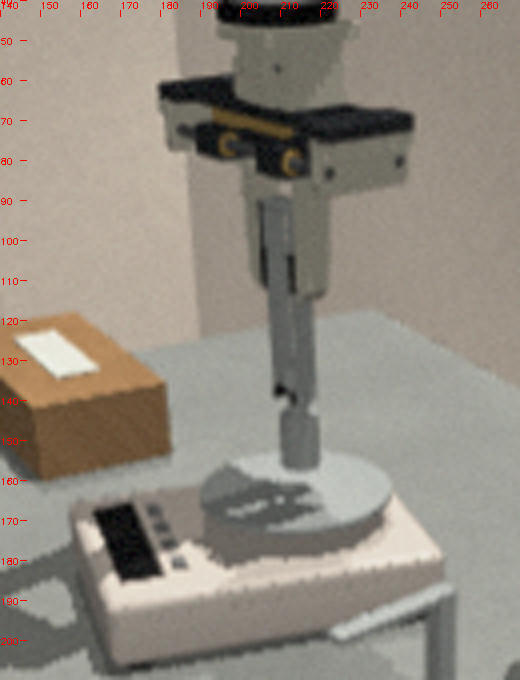

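View pics/t12.png

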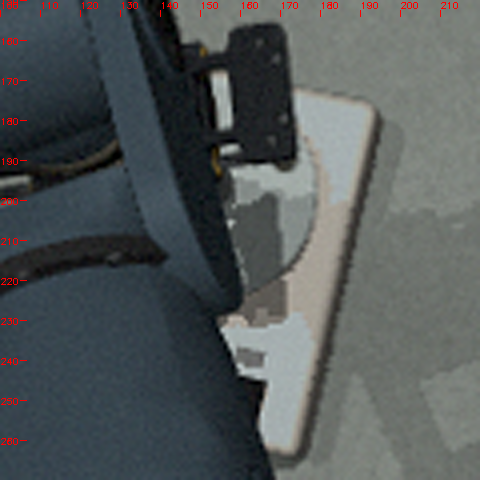

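The weight hangs over the pan, its underside at side pixel (215,156). I descend gently to just above contact.

>>> {"op": "servo_tool", "data": {
  "increments": [
    {"rot":[0,0,0],"slide":[0,0.002,0.003],"jaw":0.034},
    {"rot":[0,0,0],"slide":[0,0.004,0.007],"jaw":0.034},
    {"rot":[0,0,0],"slide":[0,0.004,0.011],"jaw":0.034},
    {"rot":[0,0,0],"slide":[0,0.004,0.015],"jaw":0.034},
    {"rot":[0,0,0],"slide":[0,0.004,0.017],"jaw":0.034},
    {"rot":[0,0,0],"slide":[0,0.004,0.018],"jaw":0.034},
    {"rot":[0,0,0],"slide":[0,0.004,0.018],"jaw":0.034},
    {"rot":[0,0,0],"slide":[0,0.004,0.018],"jaw":0.034}
  ]
}}

```text
clock: 15.23
position: [0.5943, 0.2846, 0.1831]
tcp_rot: [[-0.988, -0.157, -0.0], [-0.157, 0.988, 0.001], [0.0, 0.001, -1.0]]
wrist_force: [1.0, -0.3, -2.0]
finger_gap: 0.0385
```

>>> {"op": "servo_tool", "data": {
  "increments": [
    {"rot":[0,0,0],"slide":[0,0,0.0003],"jaw":0.034},
    {"rot":[0,0,0],"slide":[0,0,0.0007],"jaw":0.034},
    {"rot":[0,0,0],"slide":[0,0,0.001],"jaw":0.034},
    {"rot":[0,0,0],"slide":[0,0,0.001],"jaw":0.034}
  ]
}}

```text
clock: 15.57
position: [0.5943, 0.2846, 0.1821]
tcp_rot: [[-0.988, -0.157, -0.0], [-0.157, 0.988, 0.001], [0.0, 0.001, -1.0]]
wrist_force: [0.2, -0.6, -3.3]
finger_gap: 0.0388
```

>>> {"op": "servo_tool", "data": {
  "increments": [
    {"rot":[0,0,0],"slide":[0,0,0.0003],"jaw":0.034},
    {"rot":[0,0,0],"slide":[0,0,0.0007],"jaw":0.034},
    {"rot":[0,0,0],"slide":[0,0,0.001],"jaw":0.034},
    {"rot":[0,0,0],"slide":[0,0,0.001],"jaw":0.034}
  ]
}}

```text
clock: 15.9
position: [0.5942, 0.2846, 0.181]
tcp_rot: [[-0.988, -0.157, -0.0], [-0.157, 0.988, 0.001], [0.0, 0.001, -1.0]]
wrist_force: [0.5, -0.3, -2.8]
finger_gap: 0.0382
```

>>> {"op": "servo_tool", "data": {
  "increments": [
    {"rot":[0,0,0],"slide":[0,0,0.0003],"jaw":0.034},
    {"rot":[0,0,0],"slide":[0,0,0.0006],"jaw":0.034},
    {"rot":[0,0,0],"slide":[0,0,0.0006],"jaw":0.034}
  ]
}}

```text
clock: 16.15
position: [0.5942, 0.2846, 0.1804]
tcp_rot: [[-0.988, -0.157, -0.0], [-0.157, 0.988, 0.001], [0.0, 0.001, -1.0]]
wrist_force: [0.3, 0.7, -1.9]
finger_gap: 0.0382
```

>>> {"op": "servo_tool", "data": {
  "increments": [
    {"rot":[0,0,0],"slide":[0,0,0.0003],"jaw":0.034},
    {"rot":[0,0,0],"slide":[0,0,0.0006],"jaw":0.034},
    {"rot":[0,0,0],"slide":[0,0,0.0006],"jaw":0.034}
  ]
}}

```text
clock: 16.4
position: [0.5945, 0.2847, 0.1804]
tcp_rot: [[-0.988, -0.157, 0.0], [-0.157, 0.988, 0.001], [-0.001, 0.001, -1.0]]
wrist_force: [-0.8, -0.5, 2.0]
finger_gap: 0.0381
```

```bash
python3 - <<'E'
from h import *
st()
cv2.imwrite("pics/side13.png",bot.capture("side")[:,:,::-1])
crop("pics/side13.png","pics/s13.png",180,100,250,190,7)
E
```

```text
16.4 [0.5945 0.2847 0.1804] yaw 9.03 F [-0.82 -0.52  2.03] gap 0.0381 j [ 0.38  0.56  1.36  0.    1.22 -1.35]
```

View pics/s13.png

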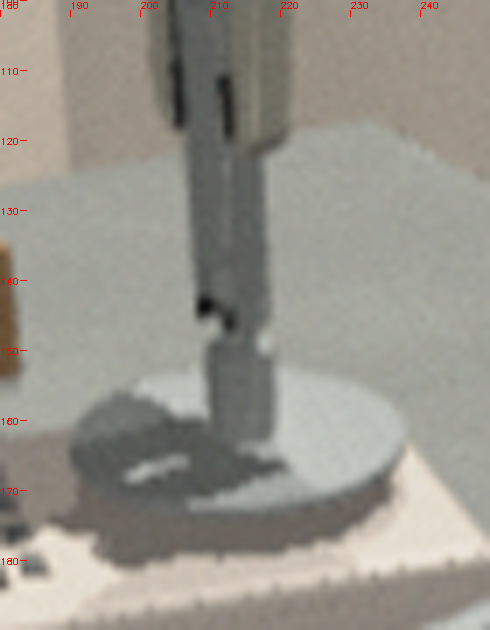

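Contact is made: the force went from -2.9 to +2.0 N and z stopped. The weight stands at pixel (214,161), mid-pan. I open to the carrying width.

>>> {"op": "servo_tool", "data": {
  "increments": [
    {"rot":[0,0,0],"slide":[0,0,-0.0003],"jaw":0.039},
    {"rot":[0,0,0],"slide":[0,0,-0.0003],"jaw":0.04},
    {"rot":[0,0,0],"slide":[0,0,-0.0003],"jaw":0.0415},
    {"rot":[0,0,0],"slide":[0,0,-0.0003],"jaw":0.043},
    {"rot":[0,0,0],"slide":[0,0,-0.0003],"jaw":0.0445},
    {"rot":[0,0,0],"slide":[0,0,-0.0003],"jaw":0.046},
    {"rot":[0,0,0],"slide":[0,0,-0.0003],"jaw":0.0475},
    {"rot":[0,0,0],"slide":[0,0,-0.0003],"jaw":0.0475},
    {"rot":[0,0,0],"slide":[0,0,-0.0003],"jaw":0.0475},
    {"rot":[0,0,0],"slide":[0,0,-0.0003],"jaw":0.0475}
  ]
}}

```text
clock: 17.28
position: [0.5943, 0.2846, 0.1801]
tcp_rot: [[-0.988, -0.157, -0.0], [-0.157, 0.988, 0.001], [0.0, 0.001, -1.0]]
wrist_force: [-0.1, -0.0, -0.2]
finger_gap: 0.0478
```

```bash
python3 - <<'E'
from h import *
st()
cv2.imwrite("pics/side14.png",bot.capture("side")[:,:,::-1])
crop("pics/side14.png","pics/s14.png",180,100,250,190,7)
E
```

```text
17.28 [0.5943 0.2846 0.1801] yaw 9.03 F [-0.11 -0.   -0.22] gap 0.0478 j [ 0.38  0.56  1.36  0.    1.22 -1.35]
```

View pics/s14.png

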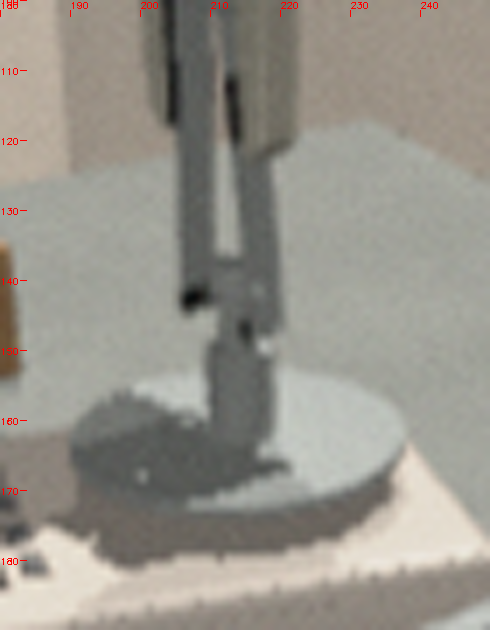

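The jaws are open and the weight stands. I rise slowly with a check.

>>> {"op": "servo_tool", "data": {
  "increments": [
    {"rot":[0,0,0],"slide":[0,0,-0.003],"jaw":0.0475},
    {"rot":[0,0,0],"slide":[0,0,-0.007],"jaw":0.0475},
    {"rot":[0,0,0],"slide":[0,0,-0.011],"jaw":0.0475},
    {"rot":[0,0,0],"slide":[0,0,-0.015],"jaw":0.0475},
    {"rot":[0,0,0],"slide":[0,0,-0.018],"jaw":0.0475},
    {"rot":[0,0,0],"slide":[0,0,-0.018],"jaw":0.0475}
  ]
}}

```text
clock: 17.83
position: [0.5946, 0.2847, 0.1992]
tcp_rot: [[-0.988, -0.157, 0.001], [-0.157, 0.988, 0.001], [-0.001, 0.001, -1.0]]
wrist_force: [0.1, -0.5, -1.8]
finger_gap: 0.0476
```

```bash
python3 - <<'E'
from h import *
st()
cv2.imwrite("pics/side15.png",bot.capture("side")[:,:,::-1])
crop("pics/side15.png","pics/s15.png",180,90,250,180,7)
E
```

```text
17.83 [0.5946 0.2847 0.1992] yaw 9.04 F [ 0.06 -0.46 -1.83] gap 0.0476 j [ 0.38  0.55  1.34  0.    1.26 -1.35]
```

View pics/s15.png

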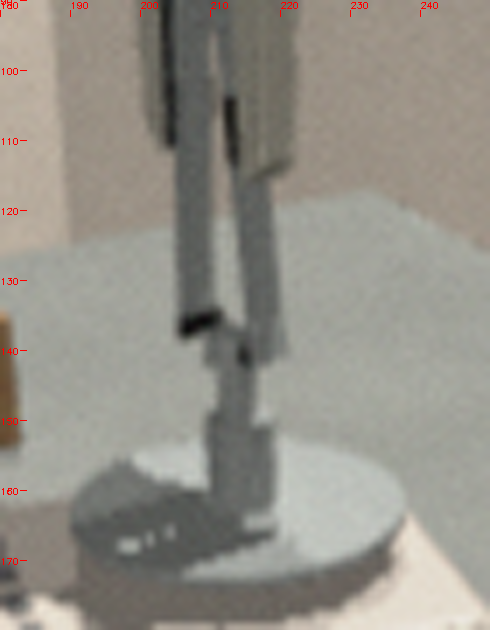

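The weight stays put while the tongs rise. I continue up to z≈0.29.

>>> {"op": "servo_tool", "data": {
  "increments": [
    {"rot":[0,0,0],"slide":[0,0,-0.005],"jaw":0.0475},
    {"rot":[0,0,0],"slide":[0,0,-0.01],"jaw":0.0475},
    {"rot":[0,0,0],"slide":[0,0,-0.018],"jaw":0.0475},
    {"rot":[0,0,0],"slide":[0,0,-0.03],"jaw":0.0475},
    {"rot":[0,0,0],"slide":[0,0,-0.045],"jaw":0.0475},
    {"rot":[0,0,0],"slide":[0,0,-0.06],"jaw":0.0475},
    {"rot":[0,0,0],"slide":[0,0,-0.07],"jaw":0.0475},
    {"rot":[0,0,0],"slide":[0,0,-0.075],"jaw":0.0475},
    {"rot":[0,0,0],"slide":[0,0,-0.075],"jaw":0.0475}
  ]
}}

```text
clock: 18.63
position: [0.5947, 0.2847, 0.2747]
tcp_rot: [[-0.988, -0.157, 0.002], [-0.157, 0.988, 0.002], [-0.002, 0.001, -1.0]]
wrist_force: [-0.6, 1.1, -1.1]
finger_gap: 0.0478
```

```bash
python3 - <<'E'
from h import *
st()
cv2.imwrite("pics/side16.png",bot.capture("side")[:,:,::-1])
crop("pics/side16.png","pics/s16.png",175,70,265,205,5)
# precise prong measurement from the empty-hanger picture
crop("pics/side6.png","pics/s6p.png",215,180,265,225,12)
go([.407,-.0405,.27],9)
E
```

```text
18.63 [0.5947 0.2847 0.2747] yaw 9.04 F [-0.59  1.1  -1.08] gap 0.0478 j [ 0.38  0.49  1.23  0.    1.41 -1.35]
go [0.407, -0.0405, 0.27] 9 ([0.2361, -0.2916, 0.0031], [0.06, 0.02, 0.03])
```

View pics/s16.png

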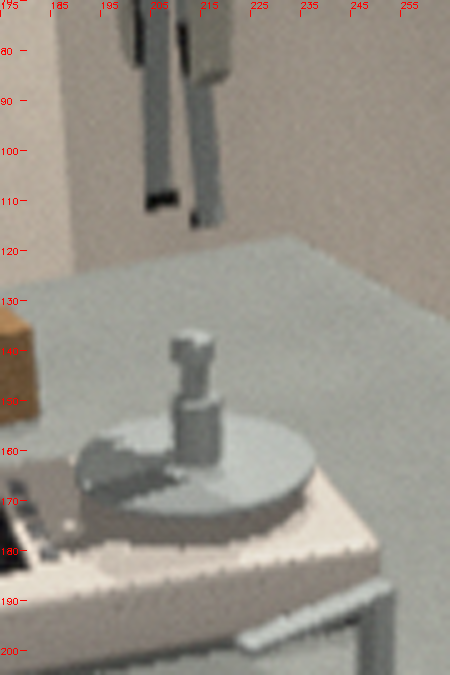

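View pics/s6p.png

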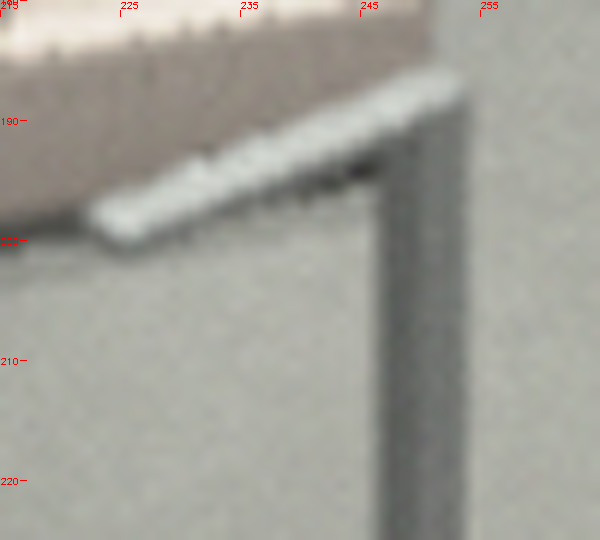

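The weight stands upright on the pan at (213,150–163), and the hanger is unmoved. I return to in front of the free end.

>>> {"op": "servo_tool", "data": {
  "increments": [
    {"rot":[0,0,0],"slide":[0.005,-0.006,0],"jaw":0.0475},
    {"rot":[0,0,0],"slide":[0.014,-0.0175,0],"jaw":0.0475},
    {"rot":[0,0,0],"slide":[0.028,-0.035,0],"jaw":0.0475},
    {"rot":[0,0,0],"slide":[0.047,-0.058,0],"jaw":0.0475},
    {"rot":[0,0,0],"slide":[0.068,-0.084,0],"jaw":0.0475},
    {"rot":[0,0,0],"slide":[0.09,-0.111,0],"jaw":0.0475},
    {"rot":[0,0,0],"slide":[0.112,-0.138,0],"jaw":0.0475},
    {"rot":[0,0,0],"slide":[0.134,-0.165,0],"jaw":0.0475},
    {"rot":[0,0,0],"slide":[0.156,-0.192,0],"jaw":0.0475},
    {"rot":[0,0,0],"slide":[0.177,-0.2185,0],"jaw":0.0475},
    {"rot":[0,0,0],"slide":[0.196,-0.242,0],"jaw":0.0475},
    {"rot":[0,0,0],"slide":[0.212,-0.262,0],"jaw":0.0475},
    {"rot":[0,0,0],"slide":[0.225,-0.278,0],"jaw":0.0475},
    {"rot":[0,0,0],"slide":[0.233,-0.288,0],"jaw":0.0475},
    {"rot":[0,0,0],"slide":[0.2361,-0.2916,0],"jaw":0.0475},
    {"rot":[0,0,0],"slide":[0.2361,-0.2916,0],"jaw":0.0475}
  ]
}}

```text
clock: 20.02
position: [0.4061, -0.0411, 0.2726]
tcp_rot: [[-0.988, -0.156, -0.001], [-0.156, 0.988, 0.001], [0.001, 0.001, -1.0]]
wrist_force: [-0.7, -0.4, -1.2]
finger_gap: 0.0475
```

```bash
python3 - <<'E'
from h import *
st();go([.407,-.0405,.088],9)
E
```

```text
20.02 [ 0.4061 -0.0411  0.2726] yaw 8.95 F [-0.69 -0.38 -1.21] gap 0.0475 j [-0.22  0.    1.87  0.    1.27 -1.94]
go [0.407, -0.0405, 0.088] 9 ([-0.0011, 0.0003, 0.1846], [0.06, -0.05, -0.05])
```

>>> {"op": "servo_tool", "data": {
  "increments": [
    {"rot":[0,0,0],"slide":[-0.001,0.0003,0.01],"jaw":0.0475},
    {"rot":[0,0,0],"slide":[-0.001,0.0003,0.03],"jaw":0.0475},
    {"rot":[0,0,0],"slide":[-0.001,0.0003,0.055],"jaw":0.0475},
    {"rot":[0,0,0],"slide":[-0.001,0.0003,0.085],"jaw":0.0475},
    {"rot":[0,0,0],"slide":[-0.001,0.0003,0.115],"jaw":0.0475},
    {"rot":[0,0,0],"slide":[-0.001,0.0003,0.145],"jaw":0.0475},
    {"rot":[0,0,0],"slide":[-0.001,0.0003,0.168],"jaw":0.0475},
    {"rot":[0,0,0],"slide":[-0.001,0.0003,0.18],"jaw":0.0475},
    {"rot":[0,0,0],"slide":[-0.001,0.0003,0.1846],"jaw":0.0475},
    {"rot":[0,0,0],"slide":[-0.001,0.0003,0.1846],"jaw":0.0475},
    {"rot":[0,0,0],"slide":[-0.001,0.0003,0.1846],"jaw":0.0475}
  ]
}}

```text
clock: 20.93
position: [0.408, -0.0396, 0.0885]
tcp_rot: [[-0.987, -0.158, -0.0], [-0.158, 0.987, 0.001], [0.0, 0.001, -1.0]]
wrist_force: [-0.1, 0.1, -1.0]
finger_gap: 0.0475
```

```bash
python3 - <<'E'
from h import *
st();go([.4813,-.0287,.086],9)
cv2.imwrite("pics/side17.png",bot.capture("side")[:,:,::-1])
im=cv2.imread("pics/side17.png");s=6;x0,y0=175,155
im=cv2.resize(im[y0:280,x0:275],None,fx=s,fy=s,interpolation=cv2.INTER_CUBIC)
p=bot.sense()['position'];a=np.radians(9);X=np.array([np.cos(a),np.sin(a),0]);Y=np.array([-np.sin(a),np.cos(a),0])
def pl(P,c):
    q=(proj('side',P)-[x0,y0]+.5)*s;cv2.circle(im,tuple(int(v) for v in q),3,c,-1)
for y in(-.0155,.0155):
  for x in(-.0095,.0095): pl(p+Y*y+X*x+[0,0,-.0462-.0045+.139],(0,0,255))
for y in(-.032+.007,.032-.007):
  for x in(-.0095,.0095): pl(p+Y*y+X*x+[0,0,-.0462-.0045],(0,0,255))
for y in(-.006,.006):
  for x in(-.025,.042): pl(np.array([.4813,-.0287,.152])+Y*y+X*x,(0,255,0))
cv2.imwrite("pics/s17.png",im)
E
```

```text
20.93 [ 0.408  -0.0396  0.0885] yaw 9.07 F [-0.07  0.14 -1.  ] gap 0.0475 j [-0.21  0.26  2.09  0.    0.79 -1.94]
go [0.4813, -0.0287, 0.086] 9 ([-0.0741, -0.0008, 0.0025], [0.05, -0.01, 0.07])
```

View pics/s17.png

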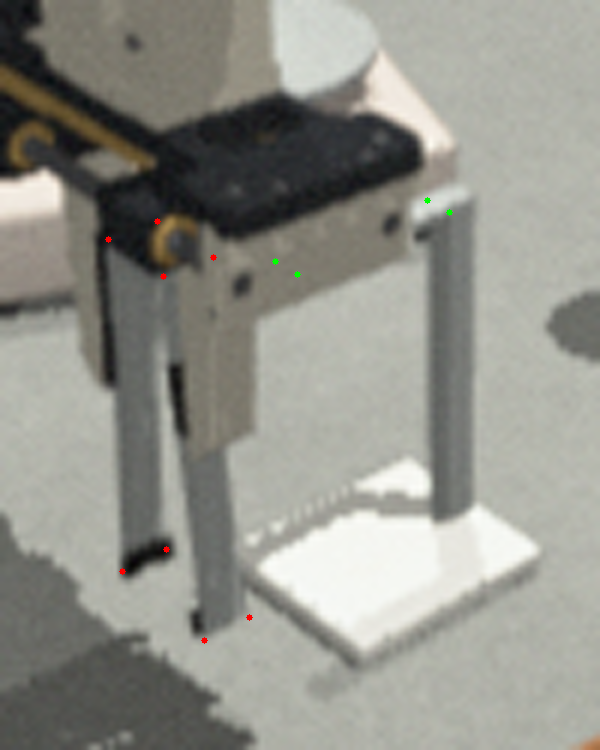

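The tongs hang straight in the gripper and match the prediction within 1–2 px. I slide them in over the prong, then lower.

>>> {"op": "servo_tool", "data": {
  "increments": [
    {"rot":[0,0,0],"slide":[-0.006,-0.0008,0],"jaw":0.0475},
    {"rot":[0,0,0],"slide":[-0.018,-0.0008,0],"jaw":0.0475},
    {"rot":[0,0,0],"slide":[-0.034,-0.0008,0],"jaw":0.0475},
    {"rot":[0,0,0],"slide":[-0.05,-0.0008,0],"jaw":0.0475},
    {"rot":[0,0,0],"slide":[-0.064,-0.0008,0],"jaw":0.0475},
    {"rot":[0,0,0],"slide":[-0.072,-0.0008,0],"jaw":0.0475},
    {"rot":[0,0,0],"slide":[-0.0745,-0.0008,0],"jaw":0.0475},
    {"rot":[0,0,0],"slide":[-0.0745,-0.0008,0.004],"jaw":0.0475},
    {"rot":[0,0,0],"slide":[-0.0745,-0.0008,0.008],"jaw":0.0475},
    {"rot":[0,0,0],"slide":[-0.0745,-0.0008,0.012],"jaw":0.0475},
    {"rot":[0,0,0],"slide":[-0.0745,-0.0008,0.014],"jaw":0.0475},
    {"rot":[0,0,0],"slide":[-0.0745,-0.0008,0.014],"jaw":0.0475},
    {"rot":[0,0,0],"slide":[-0.0745,-0.0008,0.014],"jaw":0.0475}
  ]
}}

```text
clock: 22.07
position: [0.4812, -0.0291, 0.0742]
tcp_rot: [[-0.988, -0.157, -0.001], [-0.157, 0.988, 0.001], [0.001, 0.001, -1.0]]
wrist_force: [0.6, 0.1, -0.4]
finger_gap: 0.0478
```

```bash
python3 - <<'E'
from h import *
st();go([.4813,-.0287,.0712],9)
cv2.imwrite("pics/side18.png",bot.capture("side")[:,:,::-1])
crop("pics/side18.png","pics/s18.png",190,150,275,270,6)
E
```

```text
22.07 [ 0.4812 -0.0291  0.0742] yaw 9.02 F [ 0.63  0.11 -0.43] gap 0.0478 j [-0.16  0.4   1.93  0.    0.82 -1.89]
go [0.4813, -0.0287, 0.0712] 9 ([-0.0002, 0.0003, 0.003], [0.06, -0.04, 0.02])
```

View pics/s18.png

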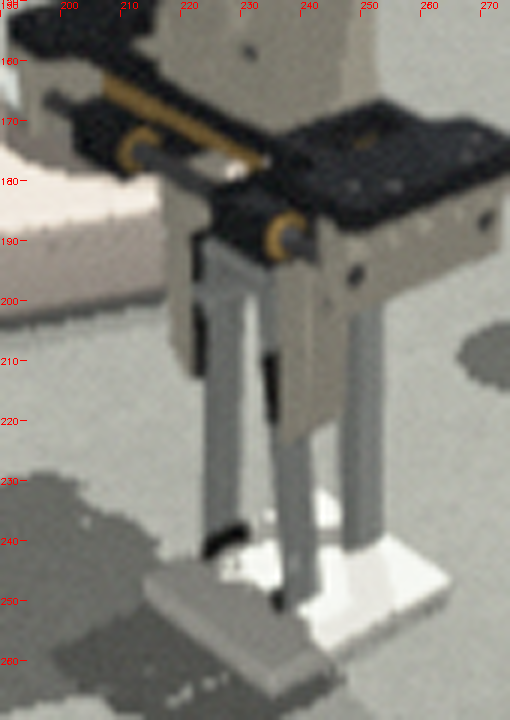

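>>> {"op": "servo_tool", "data": {
  "increments": [
    {"rot":[0,0,0],"slide":[0,0.0002,0.0015],"jaw":0.0475},
    {"rot":[0,0,0],"slide":[0,0.0002,0.003],"jaw":0.0475},
    {"rot":[0,0,0],"slide":[0,0.0002,0.003],"jaw":0.0475},
    {"rot":[0,0,0],"slide":[0,0.0002,0.003],"jaw":0.0475}
  ]
}}

```text
clock: 22.45
position: [0.4814, -0.0288, 0.0713]
tcp_rot: [[-0.988, -0.157, -0.001], [-0.157, 0.988, 0.001], [0.0, 0.001, -1.0]]
wrist_force: [0.2, -0.3, -0.8]
finger_gap: 0.0473
```

>>> {"op": "servo_tool", "data": {
  "increments": [
    {"rot":[0,0,0],"slide":[0,0,0.0004],"jaw":0.0475},
    {"rot":[0,0,0],"slide":[0,0,0.0006],"jaw":0.0475},
    {"rot":[0,0,0],"slide":[0,0,0.0006],"jaw":0.0475}
  ]
}}

```text
clock: 22.7
position: [0.4815, -0.0288, 0.0708]
tcp_rot: [[-0.988, -0.157, -0.0], [-0.157, 0.988, 0.001], [0.0, 0.001, -1.0]]
wrist_force: [-0.5, -0.0, -0.8]
finger_gap: 0.0477
```

>>> {"op": "servo_tool", "data": {
  "increments": [
    {"rot":[0,0,0],"slide":[0,0,0.0004],"jaw":0.0475},
    {"rot":[0,0,0],"slide":[0,0,0.0008],"jaw":0.0475},
    {"rot":[0,0,0],"slide":[0,0,0.0008],"jaw":0.0475}
  ]
}}

```text
clock: 22.95
position: [0.4816, -0.0288, 0.0701]
tcp_rot: [[-0.988, -0.157, 0.0], [-0.157, 0.988, 0.001], [-0.0, 0.001, -1.0]]
wrist_force: [0.3, 0.4, 2.9]
finger_gap: 0.0475
```

```bash
python3 - <<'E'
from h import *
st()
cv2.imwrite("pics/side19.png",bot.capture("side")[:,:,::-1])
crop("pics/side19.png","pics/s19.png",190,150,275,270,6)
E
```

```text
22.95 [ 0.4816 -0.0288  0.0701] yaw 9.03 F [0.32 0.38 2.88] gap 0.0475 j [-0.16  0.41  1.93  0.    0.81 -1.89]
```

View pics/s19.png

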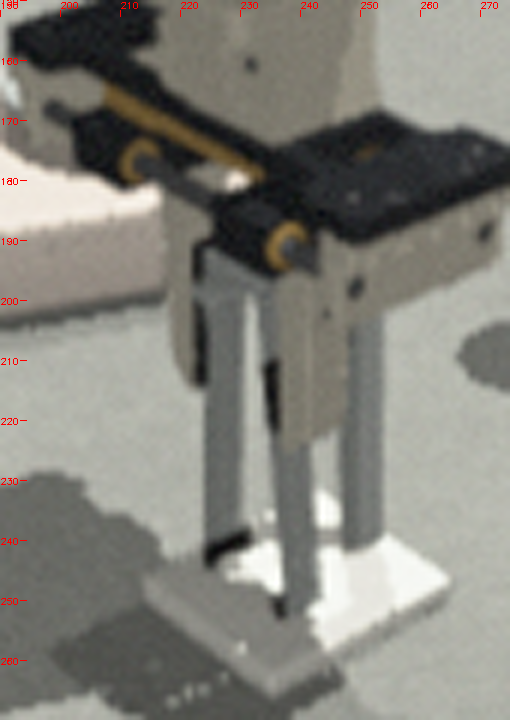

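The bow rests on the prong: +2.9 N contact force, and the pose matches the original hung picture. I open slowly.

>>> {"op": "servo_tool", "data": {
  "increments": [
    {"rot":[0,0,0],"slide":[0,0,0],"jaw":0.0485},
    {"rot":[0,0,0],"slide":[0,0,0],"jaw":0.0495},
    {"rot":[0,0,0],"slide":[0,0,0],"jaw":0.0505},
    {"rot":[0,0,0],"slide":[0,0,0],"jaw":0.0515},
    {"rot":[0,0,0],"slide":[0,0,0],"jaw":0.053},
    {"rot":[0,0,0],"slide":[0,0,0],"jaw":0.06},
    {"rot":[0,0,0],"slide":[0,0,0],"jaw":0.075},
    {"rot":[0,0,0],"slide":[0,0,0],"jaw":0.09},
    {"rot":[0,0,0],"slide":[0,0,0],"jaw":0.093},
    {"rot":[0,0,0],"slide":[0,0,0],"jaw":0.093},
    {"rot":[0,0,0],"slide":[0,0,0],"jaw":0.093},
    {"rot":[0,0,0],"slide":[0,0,0],"jaw":0.093}
  ]
}}

```text
clock: 24.0
position: [0.4814, -0.0288, 0.0699]
tcp_rot: [[-0.988, -0.157, -0.0], [-0.157, 0.988, 0.001], [0.0, 0.001, -1.0]]
wrist_force: [0.1, 0.5, -0.2]
finger_gap: 0.0918
```

```bash
python3 - <<'E'
from h import *
st()
cv2.imwrite("pics/side20.png",bot.capture("side")[:,:,::-1])
crop("pics/side20.png","pics/s20.png",190,150,275,270,6)
E
```

```text
24.0 [ 0.4814 -0.0288  0.0699] yaw 9.04 F [ 0.05  0.47 -0.18] gap 0.0918 j [-0.16  0.41  1.93  0.    0.81 -1.89]
```

View pics/s20.png

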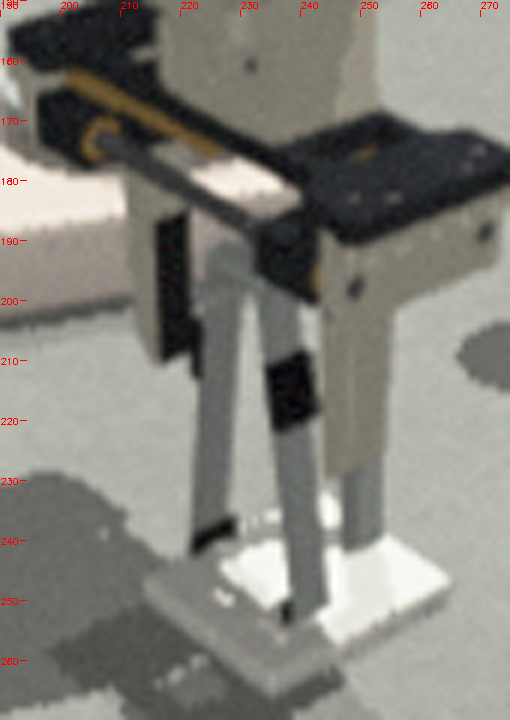

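The tongs hang free and open. I rise straight up, slowly at first, and back away.

>>> {"op": "servo_tool", "data": {
  "increments": [
    {"rot":[0,0,0],"slide":[0,0,-0.006],"jaw":0.093},
    {"rot":[0,0,0],"slide":[0,0,-0.018],"jaw":0.093},
    {"rot":[0,0,0],"slide":[0,0,-0.036],"jaw":0.093},
    {"rot":[0,0,0],"slide":[0,0,-0.06],"jaw":0.093},
    {"rot":[0,0,0],"slide":[0,0,-0.085],"jaw":0.093},
    {"rot":[0,0,0],"slide":[0,0,-0.115],"jaw":0.093},
    {"rot":[0,0,0],"slide":[0,0,-0.145],"jaw":0.093},
    {"rot":[0,0,0],"slide":[0.01,0,-0.17],"jaw":0.093},
    {"rot":[0,0,0],"slide":[0.035,0,-0.185],"jaw":0.093},
    {"rot":[0,0,0],"slide":[0.07,0,-0.19],"jaw":0.093},
    {"rot":[0,0,0],"slide":[0.105,0,-0.19],"jaw":0.093},
    {"rot":[0,0,0],"slide":[0.13,0,-0.19],"jaw":0.093},
    {"rot":[0,0,0],"slide":[0.14,0,-0.19],"jaw":0.093},
    {"rot":[0,0,0],"slide":[0.14,0,-0.19],"jaw":0.093}
  ]
}}

```text
clock: 25.22
position: [0.3423, -0.0511, 0.2606]
tcp_rot: [[-0.988, -0.156, 0.001], [-0.156, 0.988, 0.0], [-0.001, 0.0, -1.0]]
wrist_force: [0.8, 0.1, 0.5]
finger_gap: 0.0931
```

```bash
python3 - <<'E'
from h import *
st()
for n in("side","top"): cv2.imwrite(f"pics/{n}21.png",bot.capture(n)[:,:,::-1])
E
```

```text
25.22 [ 0.3423 -0.0511  0.2606] yaw 8.98 F [0.77 0.12 0.54] gap 0.0931 j [-0.28 -0.12  2.02  0.    1.25 -2.01]
```

View pics/side21.png

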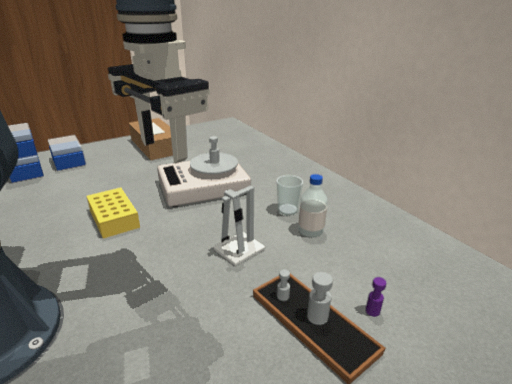

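View pics/top21.png

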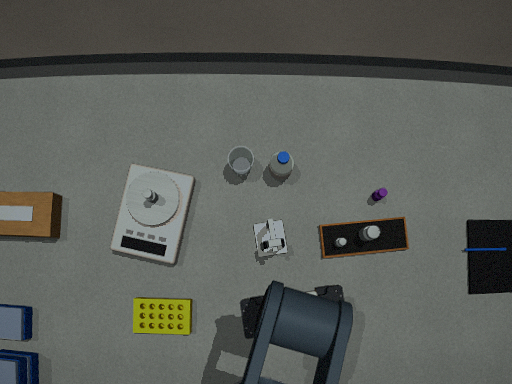

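The weight stands on the pan (top (151,197), side (214,150)), and the tongs hang on the prong as before (side (235,210)). The other two weights, the bottle, the beaker and the purple decoy are where they were, so I hand in.

```bash
python3 - <<'E'
from h import *
bot.sign_off()
E
```

```text
the job is handed in; nothing more can be done
```

The middle weight now stands upright near the centre of the balance pan, and the tongs hang back on the prong with the gripper clear. I handed the job in at about 25 s of the 67 s allowed.

**What I did:** I took the tongs off the hanger and closed them on the middle weight's neck; the grip width of 38.5 mm matched the value given. I set the weight down slowly until the wrist force showed contact, opened the tongs, and hung them back up.

**What went wrong:** The first grasp missed. The real fingertips sit about 24 mm above the reported TCP height, so the pads only brushed the tops of the grip plates. The tongs stayed on the prong, and I redid the grasp 24 mm lower.

**Last checks:**
- **Pictures:** The final side and top pictures show the weight wholly on the pan and the tongs hanging as they were at the start. The other two weights, the bottle, the beaker and the purple look-alike are where they stood.
- **Camera agreement:** The two cameras agreed to about 3 mm on positions; nothing else disagreed.
- **Forces:** Every wrist-force reading at the end of a move was under about 4 N.

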